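# Survey the bridge models on the cross-slide surveyor

## Task

Survey the one or two models standing on the white tray, one at a time, beginning with the one nearest your base: with the table drawn out to its front stop set the model in the keyed chuck, turning it lightly until its lugs drop in and it sits fully home, then slide the table by its knob until the narrow front stump is centred under the rod, leave the table still and press the spindle cap right down so that the rod rests on the stump for half a second, and then do the same on the thick back stump. Put each model back upright on its own ring on the tray (near, middle or far, as it stood) when it is done, and finish with the table drawn out to its front stop and the rod up. Press gently and leave the bur block, handpiece and jar alone.

Things in the scene. Friction and masses are not known exactly. Their poses are not given: they have to be found in the camera images.
- a_mid (a point): near-place model: stone quadrant (half jaw) on a round black keyed plate, 50 mm high. Point half-way up (25 mm over underside), on the plate's axis, z up. Plate 64 mm across, 12 thick; on its rim, lower 9 mm, lugs out to 41 mm from the centre: 8 mm wide at +x, 16 mm at -x. Grip the stone block: 56 long (x), 26 wide (y), flat sides 12 to 36 mm over underside. Stumps with a gap between, a tooth at either end. 0.16 kg
- a_front (a point): near-place model: middle of the flat top (7 mm across) of its narrow front stump, 14 mm to +x and 3 mm to +y of its axis, 47 mm over its underside
- a_back (a point): near-place model: middle of the flat top (10 mm across) of its thick back stump, 9 mm to -x of its axis, 47 mm over its underside
- b_mid (a point): middle-place model, made and measured as the near one (plate, lugs, block; this point 25 mm over its underside), but its two stumps stand far apart, with one full tooth at the -x end and none at +x
- b_front (a point): middle-place model: middle of the flat top (7 mm across) of its narrow front stump, 21 mm to +x and 3 mm to +y of its axis, 47 mm over its underside
- b_back (a point): middle-place model: middle of the flat top (10 mm across) of its thick back stump, 10.5 mm to -x and 1 mm to -y of its axis, 47 mm over its underside
- c_mid (a point): far-place model, made and measured as the near one (plate, lugs, block; this point 25 mm over its underside), but with two full teeth at the +x end and none at -x
- c_front (a point): far-place model: middle of the flat top (7 mm across) of its narrow front stump, 8 mm to +x and 2 mm to -y of its axis, 47 mm over its underside
- c_back (a point): far-place model: middle of the flat top (10 mm across) of its thick back stump, 18.5 mm to -x and 2 mm to +y of its axis, 47 mm over its underside
- place_a (a point): near place (nearest the robot's base) on the white tray: a printed grey ring 74 mm across; the point is its centre, on the tray's surface. The tray is a fixed flat plate 320 x 110 mm, 8 mm thick, its long side (x) pointing away from the robot; places 95 mm apart. One or two of the three models are there, each by its own ring
- place_b (a point): middle place on the tray, a ring like the near one
- place_c (a point): far place on the tray, a ring like the near one
- seat (a point): centre of the floor of the keyed chuck on the cross-slide table, 68 mm over the bench, z up. Steel collar 84 mm across, 9 mm high, bore 66.4 mm, slots for the plate's lugs: 10.4 mm wide at +x, 18.4 mm at -x. Model home: its underside on this floor, its x along this x; lugs still on the rim: 9 mm too high. The table plate (110 x 215 mm) has its top 6 mm below this point
- knob (a point): middle of the black upright knob by which the table is slid about: 26 mm across, 40 mm high, 125 mm to the -y side of the chuck's centre; the point is half-way up, 20 mm below its top. Hold it with the gripper's wide body lying along the surveyor's x (fingers closing along x), clear of the spindle
- cap_top (a point): centre of the top of the round black cap (40 mm across) on the surveyor's spindle, 292 mm over the bench when up. Press it down to lower the rod; a spring lifts it again. The spindle never moves sideways. Its arm comes from a column 165 mm to the +y side, 257 mm high; arm and bearing (38 mm across) lie 187 to 238 mm over the bench
- spindle (a joint): how far the spindle is pressed down: 0 (up) to 0.029 m (at its stop). The push needed is about 2 N at the start and 5 N at the stop
- rod_tip (a point): lower end of the thin steel rod (3 mm across) under the spindle, straight below the cap: 139 mm over the bench when up, 24 mm above the stumps of a model that is home in the chuck
- rod: the same rod as a part; it is sprung and gives up to 9 mm lengthwise (about 1 to 2 N), so with the spindle at its stop it rests on a stump with some 5 mm of give taken up
- table_x (a joint): table position on its lower slide, 0 (drawn out to the front stop on the robot's side, for loading) to 0.155 m, growing away from the robot along the x axis of point seat; at 0.125 the chuck's centre is level with the spindle. Slides by the knob (about 3 N) and stays where it is left
- table_y (a joint): table position on its upper slide, -0.035 to 0.035 m, growing along the y axis of point seat; at 0 the chuck's centre is in line with the spindle. About 2 N; stays where it is left
- bur_block: aluminium block of burs, 75 x 130 mm, about 70 mm high, a bystander on the left; origin under its centre
- handpiece: handpiece on its black rest, about 150 mm long, a bystander on the left; origin under its centre
- jar: small amber jar, 54 mm across, 75 mm high, a bystander beyond the tray; origin under its centre
There are look-alikes about, which are no part of the job. What is shaped like the part that bears a_mid but green is not meant. What is shaped like the part that bears b_mid but green is not meant.

How it is judged:
By the outcome, as a careful person would: the job done as asked, in the order asked, and still so for the second after the job is handed in, with the robot touching nothing.
Of model_a, model_b, model_c only 1 to 2 are there at a start; the rules pass over those that are not, and their reading is None.
At some moment in a run one of model_a, model_b, model_c may be knocked a few centimetres aside while the robot is not near it.
It also fails if it takes over 210 s, if anything falls off the work surface, if the arm or the gripper's body presses on something with over 40 N, if the wrist force passes 120 N, or if a joint passes its speed limit or range.

## Robot

A 7-joint arm with a two-finger parallel gripper is mounted at the origin on the work surface. World frame = base frame: x ahead of the robot, y to its left, z up, the work surface at z = 0. Lengths are in m, angles in rad, forces in N, time in s.
With the tool pointing down it reaches from about 0.4 to 0.85 m from the base axis. Payload 10.4 kg.
Tool frame: the origin (TCP) lies at the very end of the fingers, on their centre line; the grasp point (between the pads) lies 19 mm behind it; z points along the fingers, y is the line along which they close (so a half turn about z gives the same grasp; the last joint's range is limited). The gripper opens to 85 mm and grips with 20 to 120 N. Pads are 22 mm wide; open, the fingers measure 114 mm over their backs; the gripper's body (76 mm by 85 mm) begins 54 mm behind the grasp point. The pads swing forward as they close: fully open they stand 13 mm farther back than shut.
Start: joints at [1.288, 0.332, -0.065, 1.46, 0.022, 1.35, -0.088], TCP at [0.161, -0.604, 0.231] pointing down, gripper open.
Joint ranges: [-2.6, 2.6], [-0.5, 2.12], [-1.47, 1.34], [0.16, 2.42], [-1.27, 4.41], [0.06, 2.06], [-2.6, 2.6]. Speed limits (rad/s): [2.22, 2.22, 2.79, 2.79, 3.14, 3.14, 3.14].

## Interface

Orientations are given as a unit quaternion [x, y, z, w].
In Python, from workcell import * gives the robot as it stands.
- The arm moves only by the tool step_arm, never from a script. Its argument "commands" is one flat list of numbers, 7 for each row, row after row: the finger opening in mm, from 0 to 85.4, then the shift along the world's x, y, z as a fraction of full scale, then the turn, a rotation vector about the world's x, y, z as a fraction of full scale. A call has exactly 10 rows; each row is the pose to reach, as a shift and turn from the pose commanded when the call began, turning the shorter way round; what a row does not reach only later rows make up. Full scale, the value 1, is 0.6 m for a shift and pi rad for a turn. A row lasts 1/8 s, in which the tool goes at most 62.5 mm and 10.7 degrees, less where a joint would pass 70% of its speed; a pose out of reach is approached as far as the arm can. A call with a number of a shift or a turn outside -1 to 1 is refused whole. A call with a gripper value outside its range is refused whole. The fingers move at their own pace and stop on an object; "squeeze" is the grip in N (left out, the last holds). Time passes only in rows, so rows that repeat a pose let the fingers close, or fill a call up. It gives the time, the measured TCP pose, the force, the opening and the grip force at its end, in the units of the state.
- get_obs(): the state, without advancing time (a new reading comes with each control period).
- camera(name): name is "scene" or "side" or "wrist"; returns the picture (384x512x3 uint8, red, green, blue); there is no depth.
- camera_params(name): a dict with "mtx" (3x3 intrinsics, pixels), "dist" ([k1, k2, p1, p2, k3] as OpenCV has them; the pictures are not rectified), "extrinsics" (4x4, takes a point from world to camera coordinates); the wrist camera has in their place "tool_from_camera" (4x4, takes a point from camera to tool coordinates, whose origin is the TCP and whose axes are the flange's). Camera axes: x right, y down, z forward; pixel columns grow to the right and rows downward; lengths in m; the calibration is good to about 2 mm. A picture is of the moment at which its call begins: read the wrist's pose just before it. camera_params takes no time and is no camera call.
- hand_in(): hands the job in; it is judged then, once.
The state is a dict: "clock": time; "joint_pos": joint angles; "joint_velocities": joint speeds; "tau": joint torques, N m; "position": TCP position; "ee_rot": TCP orientation; "ft_force": force on the tool from outside, world axes, zero at the start; "torque": the same for the moment, N m; "grip_width": opening from 0.0 (shut) to 1.0 (fully open); "grasp_force": force on a finger pad.
Only numpy, scipy, OpenCV 4.12 (cv2) and the standard library are available. Lean on these libraries where they do the work, as an engineer would, in place of code of your own. Each camera call takes 0.05 s, during which the arm holds its last target. There are 200 camera calls.

## Working session

There is one attempt and no reset: what is moved stays moved. The work goes in short steps, Python scripts to look and compute and a tool call to move; the robot and the scene stay as the last step left them, time stands still between calls to the robot, and variables do not carry over. Pictures are saved under pics/ and viewed, at most 14 in all, crops included, and the job is handed in when it is done.

Besides the shell and the picture viewer there is one more tool, called after "Emit:" by a JSON object that holds its "name" and its "arguments", one argument or row to a line. step_arm: Moves the arm, as the interface text tells. Its arguments: {"type":"object","properties":{"commands":{"type":"array","items":{"type":"number"}},"squeeze":{"type":"number"}},"required":["commands"]}

```bash
mkdir -p pics; ls; cat > h.py <<'E'
from workcell import *
import numpy as np, cv2
from scipy.spatial.transform import Rotation as R
def snap(n,f,crop=None,k=1):
    im=camera(n)
    if crop: x0,y0,x1,y1=crop; im=im[y0:y1,x0:x1]
    if k!=1: im=cv2.resize(im,None,fx=k,fy=k,interpolation=cv2.INTER_CUBIC)
    cv2.imwrite('pics/'+f,im[:,:,::-1])
def w2c(n):
    p=camera_params(n)
    if 'extrinsics' in p: return p,np.array(p['extrinsics'])
    o=get_obs(); T=np.eye(4); T[:3,:3]=R.from_quat(o['ee_rot']).as_matrix(); T[:3,3]=o['position']
    return p,np.linalg.inv(T@np.array(p['tool_from_camera']))
def ray(n,uv,z,pe=None):
    p,E=pe or w2c(n)
    q=cv2.undistortPoints(np.array(uv,float).reshape(-1,1,2),np.array(p['mtx']),np.array(p['dist'])).reshape(-1,2)
    d=np.c_[q,np.ones(len(q))]@E[:3,:3]; c=-E[:3,:3].T@E[:3,3]
    return c+d*((np.array(z)-c[2])/d[:,2])[:,None]
def proj(n,P,pe=None):
    p,E=pe or w2c(n)
    return cv2.projectPoints(np.array(P,float).reshape(-1,1,3),cv2.Rodrigues(E[:3,:3])[0],E[:3,3],np.array(p['mtx']),np.array(p['dist']))[0].reshape(-1,2)
E
python3 - <<'E'
from h import *
o=get_obs(); print(o)
for n in('scene','side'):
    snap(n,n+'0.png',None,1.5)
    p,E=w2c(n); print(n,-E[:3,:3].T@E[:3,3],E[2,:3])
p=camera_params('wrist');print(p)
snap('wrist','wrist0.png')
E
```

```text
pics
{'clock': 0.0, 'joint_pos': array([ 1.28840961,  0.33280845, -0.06469834,  1.46094785,  0.02161977,
        1.34990493, -0.08849533]), 'joint_velocities': array([-8.07395698e-04, -5.52305660e-04,  1.47133588e-03, -4.79032167e-04,
        8.68515141e-04,  6.09009720e-04, -9.77936384e-07]), 'tau': array([ 1.22222664e-03, -6.25447655e+01,  5.00752463e-02, -3.91617537e+01,
        1.61513232e-02,  9.87193751e-03,  2.42952956e-05]), 'position': array([ 0.16043644, -0.60366588,  0.23055242]), 'ee_rot': array([ 9.91573629e-01,  1.29542533e-01, -1.31148412e-04, -6.73580578e-04]), 'ft_force': array([ 0.74445426, -0.63369326, -0.82711527]), 'torque': array([-0.01180588, -0.03248831, -0.06468087]), 'grasp_force': 0.0, 'grip_width': 1.0029447549515953}
scene [1.39406416 0.09370342 0.79600239] [-0.8099343  -0.08697559 -0.58003593]
side [-0.15769498  0.78855719  1.22016009] [ 0.47526059 -0.54343142 -0.69196074]
{'mtx': array([[303.17600903,   0.        , 255.42895573],
       [  0.        , 303.17600903, 185.26016252],
       [  0.        ,   0.        ,   1.        ]]), 'dist': array([-0.06967778,  0.        ,  0.        ,  0.        ,  0.        ]), 'tool_from_camera': array([[-4.80090181e-04, -9.52089651e-01, -3.05818680e-01,
         7.83488069e-02],
       [ 9.99999273e-01, -1.18697552e-04, -1.20031621e-03,
        -2.39648468e-04],
       [ 1.10650872e-03, -3.05819034e-01,  9.52089016e-01,
        -1.42074410e-01],
       [ 0.00000000e+00,  0.00000000e+00,  0.00000000e+00,
         1.00000000e+00]])}
```

View pics/scene0.png

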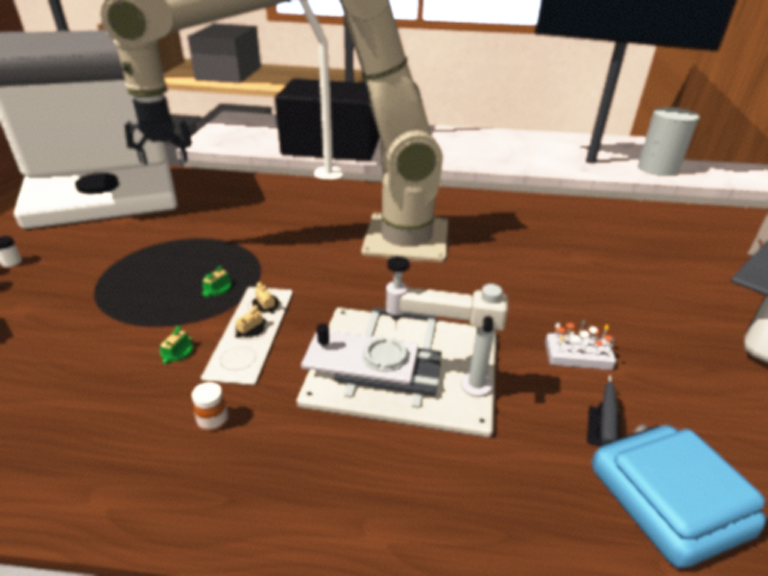

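View pics/side0.png

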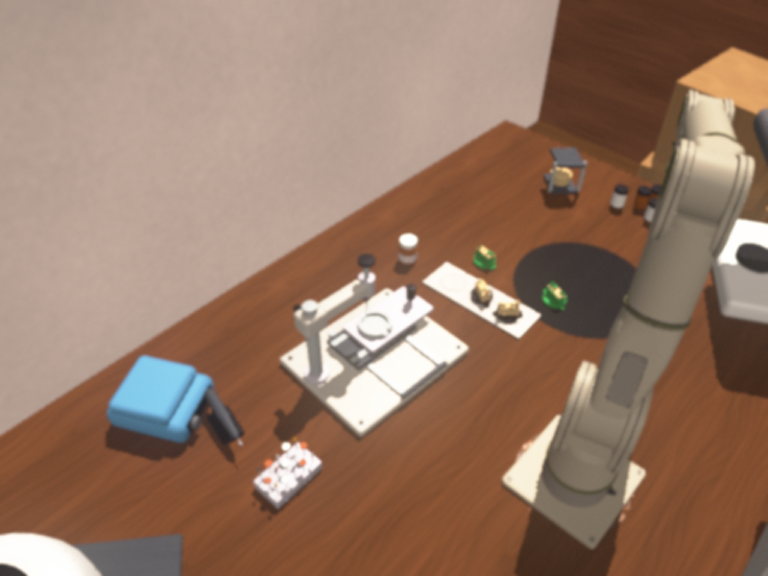

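Models stand at the near and middle rings (scene px, enlarged: A (264,297), B (249,321)); C is empty. The table stands pushed back: chuck (386,353), knob (322,333), cap (398,263).

```bash
python3 - <<'E'
from h import *
np.set_printoptions(precision=3,suppress=True)
S=[((398,263),.292),((322,327),.1),((386,351),.077),((247,288),.008),((293,290),.008),((256,381),.008),((204,380),.008),((238,357),.008),((265,296),.04),((249,321),.04),((311,309),.01),((498,330),.01),((492,431),.01),((301,406),.01)]
D=[((367,260),.292),((411,289),.1),((374,324),.077),((445,264),.008),((540,318),.008),((521,334),.008),((424,280),.008),((453,280),.008),((509,308),.04),((483,291),.04)]
for n,L in(('scene',S),('side',D)):
    print(n);print(ray(n,np.array([l[0] for l in L])/1.5,[l[1] for l in L]))
E
```

```text
scene
[[ 0.604  0.028  0.292]
 [ 0.564 -0.123  0.1  ]
 [ 0.591  0.01   0.077]
 [ 0.334 -0.367  0.008]
 [ 0.324 -0.253  0.008]
 [ 0.641 -0.244  0.008]
 [ 0.653 -0.346  0.008]
 [ 0.578 -0.303  0.008]
 [ 0.401 -0.297  0.04 ]
 [ 0.496 -0.303  0.04 ]
 [ 0.396 -0.191  0.01 ]
 [ 0.407  0.244  0.01 ]
 [ 0.703  0.221  0.01 ]
 [ 0.695 -0.138  0.01 ]]
side
[[ 0.59   0.029  0.292]
 [ 0.584 -0.125  0.1  ]
 [ 0.583  0.014  0.077]
 [ 0.643 -0.347  0.008]
 [ 0.319 -0.353  0.008]
 [ 0.324 -0.269  0.008]
 [ 0.643 -0.252  0.008]
 [ 0.583 -0.309  0.008]
 [ 0.388 -0.297  0.04 ]
 [ 0.477 -0.302  0.04 ]]
```

View pics/wrist0.png

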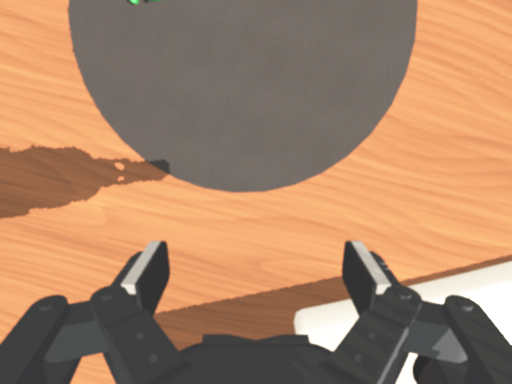

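Emit:
{"name": "step_arm", "arguments": {
  "commands": [85,0.2,0.2,0.115,0,0,-0.04,85,0.565,0.84,0.115,0,0,-0.083,85,0.565,0.84,0.115,0,0,-0.083,85,0.565,0.84,0.115,0,0,-0.083,85,0.565,0.84,0.115,0,0,-0.083,85,0.565,0.84,0.115,0,0,-0.083,85,0.565,0.84,0.115,0,0,-0.083,85,0.565,0.84,0.115,0,0,-0.083,85,0.565,0.84,0.115,0,0,-0.083,85,0.565,0.84,0.115,0,0,-0.083]
}}

```text
clock: 1.4
position: [0.5004, -0.0977, 0.3006]
ee_rot: [1.0, 0.0, 0.0, 0.0]
ft_force: [1.5, -0.9, 0.2]
grip_width: 0.997
grasp_force: 0.0
```

```bash
python3 - <<'E'
from h import *
o=get_obs();print(o['position'],o['ee_rot'],np.abs(o['joint_velocities']).max())
snap('wrist','w1.png',None,1.5)
np.save('pe1.npy',w2c('wrist')[1])
E
```

```text
[ 0.5003825  -0.09767489  0.30057863] [9.99999980e-01 4.28612243e-05 1.84722043e-04 5.62608229e-05] 0.9154236636247776
```

View pics/w1.png

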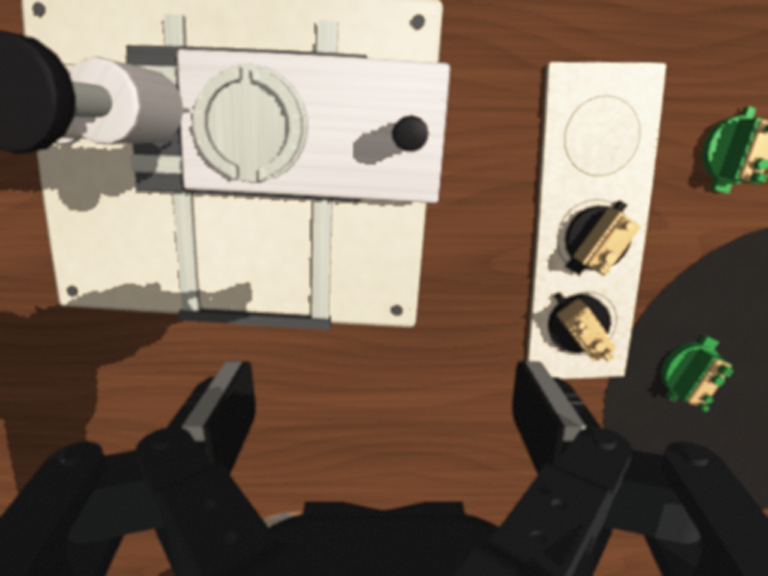

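Shows chuck collar (249,124), knob top (410,133), ring C (602,135), model B around (600,240), A around (581,324), with lugs visible; compute positions.

```bash
python3 - <<'E'
from h import *
np.set_printoptions(precision=4,suppress=True)
pe=(camera_params('wrist'),np.load('pe1.npy'))
L=[((249,124),.077),((410,133),.102),((179,51),.062),((449,65),.062),((438,201),.062),((183,190),.062),((602,135),.008),
((548,63),.008),((666,64),.008),((626,377),.008),((528,376),.008),
((581,323),.02),((556,300),.017),((610,355),.017),((571,302),.048),((606,356),.048),
((598,240),.02),((619,207),.017),((577,267),.017),((627,208),.048),((591,268),.048),((20,92),.292)]
X=ray('wrist',np.array([l[0] for l in L])/1.5,[l[1] for l in L],pe)
print(X)
a=lambda i,j:np.degrees(np.arctan2(*(X[j]-X[i])[[1,0]]))
print('table y dir',a(3,2),a(4,5),a(3,2),a(2,5),a(2,3),'knob->chuck',a(1,0),'tray',a(10,7),a(9,8))
# project rows
for n in('A','B'):
    pass
E
```

```text
[[ 0.5883  0.0148  0.077 ]
 [ 0.5817 -0.1085  0.102 ]
 [ 0.6446  0.0713  0.062 ]
 [ 0.6334 -0.1398  0.062 ]
 [ 0.5273 -0.1353  0.062 ]
 [ 0.5358  0.0795  0.062 ]
 [ 0.5835 -0.2928  0.008 ]
 [ 0.6445 -0.2355  0.008 ]
 [ 0.6482 -0.3453  0.008 ]
 [ 0.3292 -0.3592  0.008 ]
 [ 0.3312 -0.2484  0.008 ]
 [ 0.3992 -0.2924  0.02  ]
 [ 0.423  -0.2643  0.017 ]
 [ 0.3611 -0.331   0.017 ]
 [ 0.4325 -0.2663  0.048 ]
 [ 0.376  -0.3096  0.048 ]
 [ 0.486  -0.297   0.02  ]
 [ 0.5178 -0.3145  0.017 ]
 [ 0.4578 -0.2811  0.017 ]
 [ 0.5217 -0.3057  0.048 ]
 [ 0.4659 -0.2806  0.048 ]
 [ 0.5958  0.0295  0.292 ]]
table y dir 86.97025785873923 87.72340599866311 86.97025785873923 175.677694390922 -93.02974214126078 knob->chuck 86.9389954063435 tray 2.3612214917159613 2.4859422375150144
```

```bash
python3 - <<'E'
from h import *
snap('wrist','w2.png',(340,120,460,264),4)
E
```

```text
(no output)
```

View pics/w2.png

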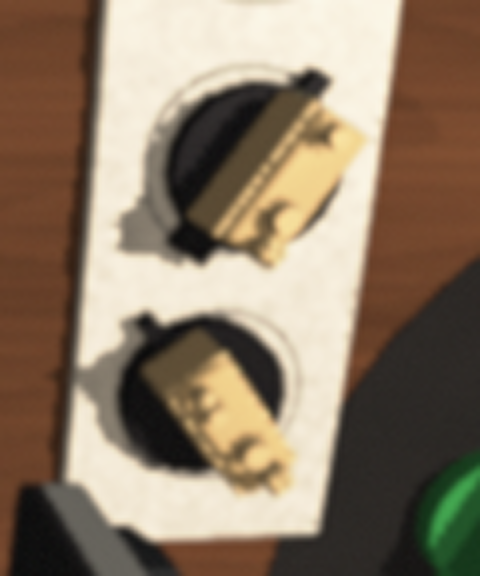

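Emit:
{"name": "step_arm", "arguments": {
  "commands": [70,0.137,-0.014,-0.1,0,0,-0.517,70,0.137,-0.014,-0.1,0,0,-0.517,70,0.137,-0.014,-0.1,0,0,-0.517,70,0.137,-0.014,-0.1,0,0,-0.517,70,0.137,-0.014,-0.233,0,0,-0.517,70,0.137,-0.014,-0.233,0,0,-0.517,70,0.137,-0.014,-0.233,0,0,-0.517,70,0.137,-0.014,-0.233,0,0,-0.517,70,0.137,-0.014,-0.233,0,0,-0.517,70,0.137,-0.014,-0.233,0,0,-0.517]
}}

```text
clock: 2.75
position: [0.5752, -0.1108, 0.1454]
ee_rot: [0.772, -0.635, -0.025, 0.01]
ft_force: [0.3, -0.4, -2.7]
grip_width: 0.816
grasp_force: 0.0
```

```bash
python3 - <<'E'
from h import *
o=get_obs();print(o['position'],R.from_quat(o['ee_rot']).as_matrix()[:,0],o['joint_pos'])
snap('wrist','w3.png')
E
```

```text
[ 0.57516515 -0.11081821  0.1454064 ] [ 0.19201821 -0.98105624 -0.02564474] [-0.47270653  0.42215703  0.75479095  1.66118081 -0.30492377  1.23568224
 -2.59218209]
```

View pics/w3.png

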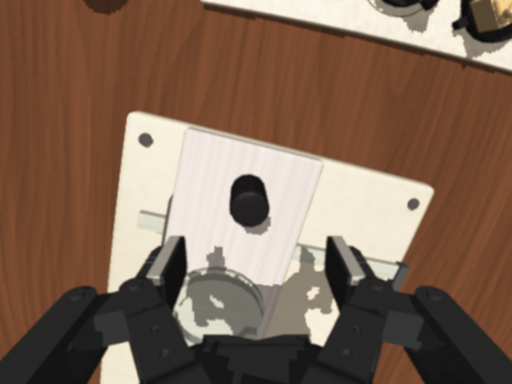

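Emit:
{"name": "step_arm", "arguments": {
  "commands": [70,0,0,0.1,0,0,0.5,70,0,0,0.1,0,0,0.5,70,0,0,0.1,0,0,0.5,70,0,0,0.1,0,0,0.5,70,0,0,0.1,0,0,0.5,70,0,0,0.1,0,0,0.5,70,0,0,0.1,0,0,0.5,70,0,0,0.1,0,0,0.5,70,0,0,0.1,0,0,0.5,70,0,0,0.1,0,0,0.5]
}}

```text
clock: 4.05
position: [0.5756, -0.1107, 0.2056]
ee_rot: [0.995, 0.099, -0.01, 0.025]
ft_force: [-0.9, -0.1, 0.1]
grip_width: 0.819
grasp_force: 0.0
```

Emit:
{"name": "step_arm", "arguments": {
  "commands": [70,0,0,0,0,0,0.5,70,0,0,0,0,0,0.5,70,0,0,0,0,0,0.5,70,0,0,0,0,0,0.5,70,0,0,0,0,0,0.5,70,0,0,0,0,0,0.5,70,0,0,0,0,0,0.5,70,0,0,0,0,0,0.5,70,0,0,0,0,0,0.5,70,0,0,0,0,0,0.5]
}}

```text
clock: 5.3
position: [0.5757, -0.1108, 0.2056]
ee_rot: [0.635, 0.772, 0.01, 0.025]
ft_force: [0.1, -0.5, -0.5]
grip_width: 0.823
grasp_force: 0.0
```

```bash
cat >> h.py <<'E'
def st():
    o=get_obs(); r=R.from_quat(o['ee_rot']).as_matrix()
    print('t%.1f'%o['clock'],np.round(o['position'],4),'yaw %.2f'%np.degrees(np.arctan2(r[1,0],r[0,0])),'ztool',np.round(r[:,2],4),'F',np.round(o['ft_force'],1),'w%.1f'%(o['grip_width']*85.4),'g%.1f'%o['grasp_force'],'j',np.round(o['joint_pos'],2))
E
python3 -c "
from h import *
st()"
```

```text
t5.3 [ 0.5757 -0.1108  0.2056] yaw 101.15 ztool [ 0.0516 -0.0163 -0.9985] F [ 0.1 -0.5 -0.5] w70.3 g0.0 j [-0.17  0.22  0.32  1.67 -0.06  1.21  0.36]
```

```bash
cat >> h.py <<'E'
def to(pos,yaw):
    o=get_obs(); r=R.from_euler('z',yaw,degrees=True)*R.from_quat([1,0,0,0])
    v=(r*R.from_quat(o['ee_rot']).inv()).as_rotvec()/np.pi
    print('to',np.round((np.array(pos)-o['position'])/.6,4),np.round(v,4))
E
python3 -c "
from h import *
to((.5817,-.1085,.16),86.9)"
```

```text
to [ 0.01    0.0039 -0.0761] [ 0.0072  0.0157 -0.0793]
```

Emit:
{"name": "step_arm", "arguments": {
  "commands": [70,0.01,0.004,-0.076,0.0072,0.0157,-0.0793,70,0.01,0.004,-0.076,0.0072,0.0157,-0.0793,70,0.01,0.004,-0.076,0.0072,0.0157,-0.0793,70,0.01,0.004,-0.15,0.0072,0.0157,-0.0793,70,0.01,0.004,-0.18,0.0072,0.0157,-0.0793,70,0.01,0.004,-0.2,0.0072,0.0157,-0.0793,70,0.01,0.004,-0.218,0.0072,0.0157,-0.0793,70,0.01,0.004,-0.218,0.0072,0.0157,-0.0793,70,0.01,0.004,-0.218,0.0072,0.0157,-0.0793,70,0.01,0.004,-0.218,0.0072,0.0157,-0.0793]
}}

```text
clock: 6.55
position: [0.5822, -0.1082, 0.0755]
ee_rot: [0.725, 0.688, 0.0, 0.0]
ft_force: [0.1, -0.2, 1.0]
grip_width: 0.819
grasp_force: 0.0
```

Emit:
{"name": "step_arm", "arguments": {
  "commands": [0,0,0,0,0,0,0,0,0,0,0,0,0,0,0,0,0,0,0,0,0,0,0,0,0,0,0,0,0,0,0,0,0,0,0,0,0,0,0,0,0,0,0,0,0,0,0,0,0,0,0,0,0,0,0,0,0,0,0,0,0,0,0,0,0,0,0,0,0,0],
  "squeeze": 30
}}

```text
clock: 7.8
position: [0.5818, -0.1082, 0.0749]
ee_rot: [0.725, 0.688, 0.0, -0.0]
ft_force: [-2.6, -0.5, 5.3]
grip_width: 0.297
grasp_force: 30.8
```

```bash
python3 -c "
from h import *
st()
snap('side','s1.png',(200,140,350,270),4)"
```

```text
t7.8 [ 0.5818 -0.1082  0.0749] yaw 87.01 ztool [ 1.e-04  2.e-04 -1.e+00] F [-2.6 -0.5  5.3] w25.3 g30.8 j [-0.16  0.4   0.33  1.74 -0.15  1.02  0.17]
```

View pics/s1.png

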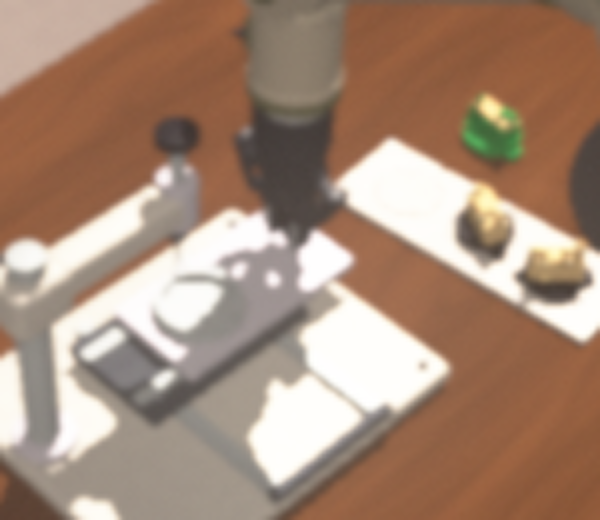

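Knob is gripped. Drawing out.

Emit:
{"name": "step_arm", "arguments": {
  "commands": [0,-0.02,0.001,0,0,0,0,0,-0.04,0.002,0,0,0,0,0,-0.06,0.003,0,0,0,0,0,-0.08,0.0043,0,0,0,0,0,-0.1,0.0054,0,0,0,0,0,-0.12,0.0065,0,0,0,0,0,-0.14,0.0076,0,0,0,0,0,-0.16,0.0086,0,0,0,0,0,-0.175,0.0095,0,0,0,0,0,-0.175,0.0095,0,0,0,0]
}}

```text
clock: 9.1
position: [0.4753, -0.1026, 0.0748]
ee_rot: [0.725, 0.688, -0.0, -0.001]
ft_force: [-1.8, 1.8, 6.7]
grip_width: 0.294
grasp_force: 32.2
```

Emit:
{"name": "step_arm", "arguments": {
  "commands": [0,-0.003,0,0,0,0,0,0,-0.006,0,0,0,0,0,0,-0.009,0.0005,0,0,0,0,0,-0.012,0.0005,0,0,0,0,0,-0.013,0.0005,0,0,0,0,0,-0.014,0.001,0,0,0,0,0,-0.015,0.001,0,0,0,0,0,-0.016,0.001,0,0,0,0,0,-0.017,0.001,0,0,0,0,0,-0.017,0.001,0,0,0,0]
}}

```text
clock: 10.35
position: [0.4665, -0.102, 0.0748]
ee_rot: [0.725, 0.688, 0.0, -0.0]
ft_force: [1.2, -1.6, 4.3]
grip_width: 0.297
grasp_force: 32.0
```

Emit:
{"name": "step_arm", "arguments": {
  "commands": [0,-0.002,0,0,0,0,0,0,-0.004,0,0,0,0,0,0,-0.006,0,0,0,0,0,0,-0.007,0.0005,0,0,0,0,0,-0.008,0.0005,0,0,0,0,0,-0.009,0.0005,0,0,0,0,0,-0.01,0.0005,0,0,0,0,0,-0.01,0.0005,0,0,0,0,0,-0.01,0.0005,0,0,0,0,0,-0.01,0.0005,0,0,0,0]
}}

```text
clock: 11.6
position: [0.4612, -0.1015, 0.0748]
ee_rot: [0.725, 0.689, 0.001, 0.0]
ft_force: [6.1, -2.2, 0.8]
grip_width: 0.296
grasp_force: 31.6
```

```bash
python3 -c "
from h import *
st()"
```

```text
t11.6 [ 0.4612 -0.1015  0.0748] yaw 87.03 ztool [ 0.0014 -0.     -1.    ] F [ 6.1 -2.2  0.8] w25.3 g31.6 j [-0.2   0.15  0.34  2.05 -0.06  0.95  0.13]
```

Emit:
{"name": "step_arm", "arguments": {
  "commands": [0,-0.003,-0.006,0,0,0,0,0,-0.004,-0.012,0,0,0,0,0,-0.004,-0.018,0,0,0,0,0,-0.004,-0.021,0,0,0,0,0,-0.004,-0.024,0,0,0,0,0,-0.004,-0.026,0,0,0,0,0,-0.004,-0.028,0,0,0,0,0,-0.004,-0.028,0,0,0,0,0,-0.004,-0.028,0,0,0,0,0,-0.004,-0.028,0,0,0,0]
}}

```text
clock: 12.85
position: [0.4603, -0.1155, 0.0749]
ee_rot: [0.724, 0.689, 0.002, 0.0]
ft_force: [14.1, 7.7, -5.6]
grip_width: 0.296
grasp_force: 31.7
```

Emit:
{"name": "step_arm", "arguments": {
  "commands": [0,0,-0.002,0,0,0,0,0,0,-0.004,0,0,0,0,0,0,-0.006,0,0,0,0,0,0,-0.007,0,0,0,0,0,0,-0.008,0,0,0,0,0,0,-0.009,0,0,0,0,0,0,-0.01,0,0,0,0,0,0,-0.01,0,0,0,0,0,0,-0.01,0,0,0,0,0,0,-0.01,0,0,0,0]
}}

```text
clock: 14.1
position: [0.4603, -0.1158, 0.0748]
ee_rot: [0.723, 0.691, 0.004, -0.003]
ft_force: [9.5, 31.5, 2.7]
grip_width: 0.299
grasp_force: 32.2
```

```bash
python3 -c "
from h import *
st()"
```

```text
t14.1 [ 0.4603 -0.1158  0.0748] yaw 87.46 ztool [ 0.0019  0.0088 -1.    ] F [ 9.5 31.5  2.7] w25.5 g32.2 j [-0.17  0.16  0.35  2.04 -0.08  0.95  0.18]
```

Emit:
{"name": "step_arm", "arguments": {
  "commands": [0,0.003,0.012,0,0,0,0,0,0.003,0.024,0,0,0,0,0,0.003,0.036,0,0,0,0,0,0.003,0.048,0,0,0,0,0,0.004,0.06,0,0,0,0,0,0.004,0.072,0,0,0,0,0,0.005,0.084,0,0,0,0,0,0.006,0.09,0,0,0,0,0,0.006,0.095,0,0,0,0,0,0.006,0.095,0,0,0,0]
}}

```text
clock: 15.35
position: [0.4633, -0.0673, 0.0749]
ee_rot: [0.725, 0.689, 0.001, 0.001]
ft_force: [11.4, -1.2, -5.6]
grip_width: 0.294
grasp_force: 31.6
```

Emit:
{"name": "step_arm", "arguments": {
  "commands": [0,0,0.003,0,0,0,0,0,0,0.006,0,0,0,0,0,0,0.009,0,0,0,0,0,0,0.012,0,0,0,0,0,0,0.015,0,0,0,0,0,0,0.018,0,0,0,0,0,0,0.02,0,0,0,0,0,0,0.022,0,0,0,0,0,0,0.022,0,0,0,0,0,0,0.022,0,0,0,0]
}}

```text
clock: 16.6
position: [0.4641, -0.0545, 0.0749]
ee_rot: [0.725, 0.689, 0.002, 0.002]
ft_force: [18.4, -2.4, -11.4]
grip_width: 0.297
grasp_force: 31.4
```

```bash
python3 -c "
from h import *
st()"
```

```text
t16.6 [ 0.4641 -0.0545  0.0749] yaw 87.03 ztool [ 5.1e-03 -8.0e-04 -1.0e+00] F [ 18.4  -2.4 -11.4] w25.3 g31.4 j [-0.26  0.14  0.3   2.06 -0.05  0.94  0.01]
```

Emit:
{"name": "step_arm", "arguments": {
  "commands": [0,0.003,0.003,0,0,0,0,0,0.003,0.006,0,0,0,0,0,0.003,0.009,0,0,0,0,0,0.003,0.012,0,0,0,0,0,0.003,0.015,0,0,0,0,0,0.003,0.017,0,0,0,0,0,0.003,0.019,0,0,0,0,0,0.003,0.021,0,0,0,0,0,0.003,0.021,0,0,0,0,0,0.003,0.021,0,0,0,0]
}}

```text
clock: 17.85
position: [0.4647, -0.0455, 0.0748]
ee_rot: [0.726, 0.687, -0.0, 0.002]
ft_force: [11.4, -17.0, -4.1]
grip_width: 0.297
grasp_force: 31.6
```

```bash
python3 -c "
from h import *
st()
snap('scene','s2.png',(190,160,340,280),4)"
```

```text
t17.9 [ 0.4647 -0.0455  0.0748] yaw 86.82 ztool [ 0.0029 -0.004  -1.    ] F [ 11.4 -17.   -4.1] w25.4 g31.6 j [-0.28  0.14  0.3   2.06 -0.05  0.95 -0.02]
```

Emit:
{"name": "step_arm", "arguments": {
  "commands": [0,0,-0.012,0,0,0,0,0,-0.001,-0.024,0,0,0,0,0,-0.002,-0.036,0,0,0,0,0,-0.003,-0.048,0,0,0,0,0,-0.0035,-0.0585,0,0,0,0,0,-0.0035,-0.0585,0,0,0,0,0,-0.0035,-0.0585,0,0,0,0,0,-0.0035,-0.0585,0,0,0,0,0,-0.0035,-0.0585,0,0,0,0,0,-0.0035,-0.0585,0,0,0,0]
}}

```text
clock: 19.15
position: [0.4627, -0.0772, 0.0749]
ee_rot: [0.726, 0.688, 0.001, 0.001]
ft_force: [10.6, -3.2, -4.4]
grip_width: 0.297
grasp_force: 31.6
```

```bash
python3 -c "
from h import *
st()"
```

```text
t19.1 [ 0.4627 -0.0772  0.0749] yaw 86.98 ztool [ 2.9e-03 -6.0e-04 -1.0e+00] F [10.6 -3.2 -4.4] w25.4 g31.6 j [-0.23  0.14  0.32  2.06 -0.06  0.95  0.07]
```

Emit:
{"name": "step_arm", "arguments": {
  "commands": [0,0.001,-0.003,0,0,0,0,0,0.001,-0.006,0,0,0,0,0,0.001,-0.006,0,0,0,0,0,0.001,-0.006,0,0,0,0,70,0.001,-0.006,0,0,0,0,70,0.001,-0.006,0,0,0,0,70,0.001,-0.006,0,0,0,0,70,0.001,-0.006,0,0,0,0,70,0.001,-0.006,0,0,0,0,70,0.001,-0.006,0,0,0,0]
}}

```text
clock: 20.4
position: [0.462, -0.0802, 0.0748]
ee_rot: [0.725, 0.688, 0.0, -0.0]
ft_force: [0.5, -0.1, -1.2]
grip_width: 0.816
grasp_force: 0.0
```

```bash
python3 -c "
from h import *
st()
to((.36,-.15,.32),0)"
```

```text
t20.4 [ 0.462  -0.0802  0.0748] yaw 87.02 ztool [-1.e-04  3.e-04 -1.e+00] F [ 0.5 -0.1 -1.2] w69.7 g0.0 j [-0.23  0.15  0.32  2.05 -0.06  0.95  0.07]
to [-0.17   -0.1163  0.4087] [-1.000e-04  0.000e+00 -4.834e-01]
```

Emit:
{"name": "step_arm", "arguments": {
  "commands": [70,0,0,0.1,0,0,0,70,0,0,0.2,0,0,-0.05,70,-0.103,-0.083,0.375,0,0,-0.483,70,-0.103,-0.083,0.375,0,0,-0.483,70,-0.103,-0.083,0.375,0,0,-0.483,70,-0.103,-0.083,0.375,0,0,-0.483,70,-0.103,-0.083,0.375,0,0,-0.483,70,-0.103,-0.083,0.375,0,0,-0.483,70,-0.103,-0.083,0.375,0,0,-0.483,70,-0.103,-0.083,0.375,0,0,-0.483]
}}

```text
clock: 21.65
position: [0.4001, -0.1301, 0.2998]
ee_rot: [1.0, -0.001, 0.0, -0.0]
ft_force: [-0.1, 0.3, 0.4]
grip_width: 0.817
grasp_force: 0.0
```

Emit:
{"name": "step_arm", "arguments": {
  "commands": [70,0,0,0,0,0,0,70,0,0,0,0,0,0,70,0,0,0,0,0,0,70,0,0,0,0,0,0,70,0,0,0,0,0,0,70,0,0,0,0,0,0,70,0,0,0,0,0,0,70,0,0,0,0,0,0,70,0,0,0,0,0,0,70,0,0,0,0,0,0]
}}

```text
clock: 22.9
position: [0.4003, -0.13, 0.2998]
ee_rot: [1.0, 0.001, 0.0, -0.0]
ft_force: [0.0, 0.4, 0.7]
grip_width: 0.822
grasp_force: 0.0
```

```bash
python3 - <<'E'
from h import *
st()
np.save('pe2.npy',w2c('wrist')[1])
im=camera('wrist'); np.save('im2.npy',im)
cv2.imwrite('pics/w4.png',cv2.resize(im,None,fx=1.55,fy=1.55,interpolation=cv2.INTER_CUBIC)[:,:,::-1])
E
```

```text
t22.9 [ 0.4003 -0.13    0.2998] yaw 0.08 ztool [ 3.e-04  1.e-04 -1.e+00] F [0.  0.4 0.7] w70.2 g0.0 j [-0.11 -0.18  0.27  1.86  0.05  1.46 -1.41]
```

View pics/w4.png

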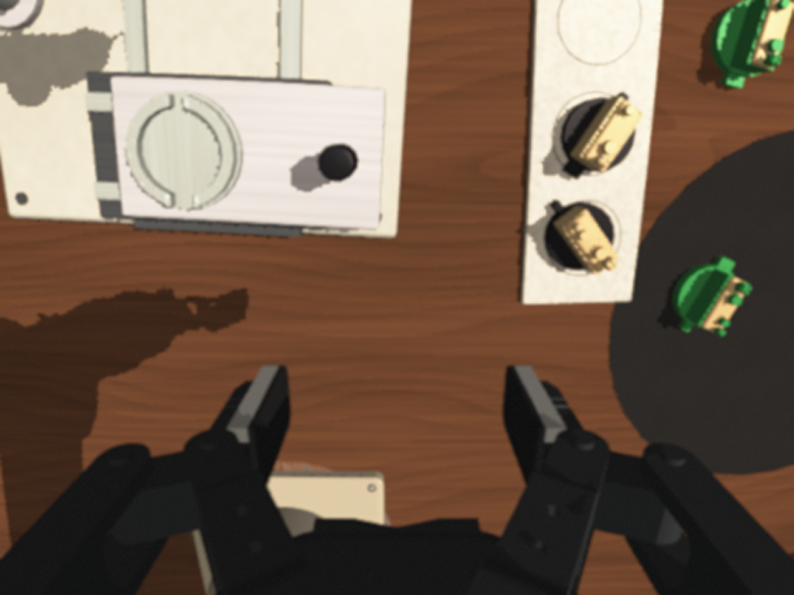

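```bash
cat > fit.py <<'E'
from h import *
from scipy.optimize import minimize
def model_pts(x,y,yaw,z0):
    t=np.linspace(0,2*np.pi,60); P=[]
    hulls=[]
    d=np.c_[32*np.cos(t),32*np.sin(t)]
    pr=lambda xy,za,zb:np.vstack([np.c_[xy,np.full(len(xy),za)],np.c_[xy,np.full(len(xy),zb)]])
    box=lambda a,b,w:np.array([[a,-w],[b,-w],[b,w],[a,w]],float)
    L=[pr(d,0,12),pr(box(28,41,4),0,9),pr(box(-41,-28,8),0,9),pr(box(-28,28,13),12,37)]
    c,s=np.cos(yaw),np.sin(yaw)
    return [np.c_[x+(p[:,0]*c-p[:,1]*s)/1e3,y+(p[:,0]*s+p[:,1]*c)/1e3,z0+p[:,2]/1e3] for p in L]
K=4
def mask(im,box):
    x0,y0,x1,y1=box
    c=cv2.resize(im[y0:y1,x0:x1],None,fx=K,fy=K,interpolation=cv2.INTER_CUBIC)
    h=cv2.cvtColor(c,cv2.COLOR_RGB2HSV)
    return ((h[...,2]<60)|(h[...,1]>75))
def fit(im,pe,box,x,y,yaw,z0=.008):
    m=mask(im,box).astype(float); m=cv2.GaussianBlur(m,(0,0),3)
    def cost(p):
        r=np.zeros(m.shape,np.uint8)
        for P in model_pts(p[0]/1e3,p[1]/1e3,np.radians(p[2]),z0):
            q=(proj('wrist',P,pe)-[box[0],box[1]]+.5)*K-.5
            cv2.fillConvexPoly(r,cv2.convexHull(np.round(q*16).astype(np.int32)),1,cv2.LINE_8,4)
        return np.abs(cv2.GaussianBlur(r.astype(float),(0,0),3)-m).mean()
    best=None
    for dy in(-10,0,10):
        s=minimize(cost,[x*1e3,y*1e3,yaw+dy],method='Nelder-Mead',options=dict(initial_simplex=np.array([x*1e3,y*1e3,yaw+dy])+np.array([[0,0,0],[6,0,0],[0,6,0],[0,0,8]]),xatol=.05,fatol=1e-6))
        if best is None or s.fun<best.fun:best=s
    s180=cost(best.x+[0,0,180])
    return best.x,best.fun,s180
E
python3 - <<'E'
from fit import *
np.set_printoptions(precision=4,suppress=True)
pe=(camera_params('wrist'),np.load('pe2.npy')); im=np.load('im2.npy')
k=1.55
L=[((184,152),.077),((339,161),.102),((180,100),.077),((188,203),.077),((600,22),.008),((523,302),.008),((631,301),.008),((10,10),.2)]
X=ray('wrist',np.array([l[0] for l in L])/k,[l[1] for l in L],pe);print(X)
print('slots yaw',np.degrees(np.arctan2(*(X[2]-X[3])[[1,0]])))
print('A',fit(im,pe,(345,122,408,182),.395,-.295,38))
print('B',fit(im,pe,(350,53,418,118),.488,-.297,-27))
E
```

```text
[[ 0.4692  0.0321  0.077 ]
 [ 0.4625 -0.0893  0.102 ]
 [ 0.5068  0.0308  0.077 ]
 [ 0.4304  0.0336  0.077 ]
 [ 0.5755 -0.3022  0.008 ]
 [ 0.3239 -0.2545  0.008 ]
 [ 0.3249 -0.3636  0.008 ]
 [ 0.5432  0.0597  0.2   ]]
slots yaw -2.1165181106141913
A (array([ 388.8423, -299.8801,   39.9672]), np.float64(0.06911718160322966), np.float64(0.0793921079933819))
B (array([ 481.2232, -305.9791,  -30.9286]), np.float64(0.149028596975636), np.float64(0.15207279846153063))
```

Emit:
{"name": "step_arm", "arguments": {
  "commands": [70,0,0.1,0,0,0,0,70,0,0.2,-0.04,0,0,0,70,0,0.267,-0.083,0,0,0,70,0,0.267,-0.083,0,0,0,70,0,0.267,-0.083,0,0,0,70,0,0.267,-0.083,0,0,0,70,0,0.267,-0.083,0,0,0,70,0,0.267,-0.083,0,0,0,70,0,0.267,-0.083,0,0,0,70,0,0.267,-0.083,0,0,0]
}}

```text
clock: 24.2
position: [0.4002, 0.0301, 0.25]
ee_rot: [1.0, 0.001, 0.0, -0.0]
ft_force: [0.8, -0.7, -0.0]
grip_width: 0.819
grasp_force: 0.0
```

```bash
cat >> fit.py <<'E'
def overlay(im,pe,box,p,z0=.008,k=6):
    x0,y0,x1,y1=box
    c=cv2.resize(im[y0:y1,x0:x1],None,fx=k,fy=k,interpolation=cv2.INTER_CUBIC)
    for P,col in zip(model_pts(p[0]/1e3,p[1]/1e3,np.radians(p[2]),z0),[(0,0,255),(255,0,255),(0,255,255),(255,0,0)]):
        q=(proj('wrist',P,pe)-[x0,y0]+.5)*k-.5
        cv2.polylines(c,[cv2.convexHull(np.round(q).astype(np.int32))],True,col,1)
    return c
E
python3 - <<'E'
from fit import *
st(); pe3=w2c('wrist'); np.save('pe3.npy',pe3[1]); im3=camera('wrist'); np.save('im3.npy',im3)
pe=(camera_params('wrist'),np.load('pe2.npy')); im=np.load('im2.npy')
a=overlay(im,pe,(350,125,405,180),[388.8,-299.9,40],k=5); b=overlay(im,pe,(355,56,413,114),[488,-303,-28],k=5)
P=np.array([.469,.033,.077]); u=proj('wrist',P,pe3)[0]; print(u)
cv2.imwrite('pics/full3.png',im3[:,:,::-1])
x0=int(max(0,u[0]-62));y0=int(max(0,u[1]-75)); print(x0,y0)
c=cv2.resize(im3[y0:y0+150,x0:x0+125],None,fx=4,fy=4,interpolation=cv2.INTER_CUBIC)
out=np.zeros((600,800,3),np.uint8); out[:c.shape[0],:c.shape[1]]=c; out[:275,505:780]=a; out[290:580,505:795]=b
cv2.imwrite('pics/m3.png',out[:,:,::-1])
E
```

```text
t24.2 [0.4002 0.0301 0.25  ] yaw 0.07 ztool [ 3.e-04  1.e-04 -1.e+00] F [ 0.8 -0.7 -0. ] w70.0 g0.0 j [-0.24 -0.18  0.04  1.97  0.01  1.35 -1.77]
[253.25407703  98.3632935 ]
191 23
```

View pics/m3.png

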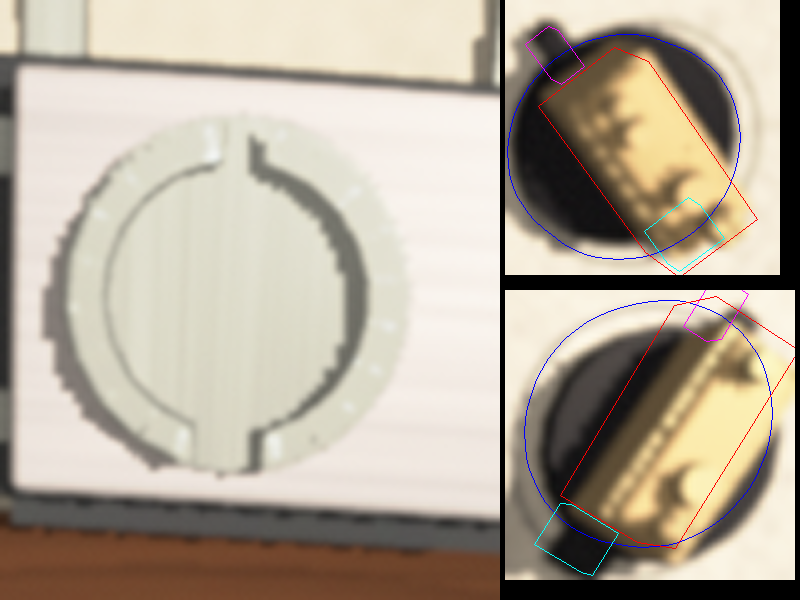

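```bash
python3 - <<'E'
from h import *
pe=(camera_params('wrist'),np.load('pe3.npy'))
X=ray('wrist',[[191+239.5/4-.4,23+293.5/4-.4],[191+236/4,23+150/4],[191+222.5/4,23+460/4]],[.077]*3,pe);print(X,np.degrees(np.arctan2(*(X[1]-X[2])[[1,0]])))
to((.375,-.30,.19),37)
E
```

```text
[[0.47132915 0.0357848  0.077     ]
 [0.50499046 0.03613464 0.077     ]
 [0.42896138 0.03995039 0.077     ]] -2.873157032844552
to [-0.0421 -0.5503 -0.1   ] [-0.000e+00  1.000e-04  2.051e-01]
```

Emit:
{"name": "step_arm", "arguments": {
  "commands": [60,-0.0137,-0.1,0,0,0,0.05,60,-0.0137,-0.545,-0.02,0,0,0.205,60,-0.0137,-0.545,-0.04,0,0,0.205,60,-0.0137,-0.545,-0.1,0,0,0.205,60,-0.0137,-0.545,-0.1,0,0,0.205,60,-0.0137,-0.545,-0.1,0,0,0.205,60,-0.0137,-0.545,-0.1,0,0,0.205,60,-0.0137,-0.545,-0.1,0,0,0.205,60,-0.0137,-0.545,-0.1,0,0,0.205,60,-0.0137,-0.545,-0.1,0,0,0.205]
}}

```text
clock: 25.5
position: [0.3925, -0.296, 0.1904]
ee_rot: [0.948, 0.318, 0.001, -0.0]
ft_force: [0.3, -0.2, 0.2]
grip_width: 0.703
grasp_force: 0.0
```

```bash
python3 - <<'E'
from fit import *
st(); pe=w2c('wrist'); np.save('pe4.npy',pe[1]); im=camera('wrist'); np.save('im4.npy',im)
u=proj('wrist',[.392,-.297,.02],pe)[0]; print(u)
x0,y0=int(u[0]-70),int(u[1]-80); box=(x0,y0,x0+140,min(384,y0+150)); print(box)
f=fit(im,pe,box,.392,-.297,38); print(f)
o=overlay(im,pe,box,f[0],k=4)
m=np.repeat(mask(im,box)[::4,::4,None]*np.uint8(255),3,2); m=cv2.resize(m,None,fx=1.5,fy=1.5)
out=np.zeros((600,800,3),np.uint8); out[:o.shape[0],:o.shape[1]]=o; out[:m.shape[0],570:570+m.shape[1]]=m
cv2.imwrite('pics/m4.png',out[:,:,::-1])
E
```

```text
t25.5 [ 0.3925 -0.296   0.1904] yaw 37.07 ztool [ 1.2e-03  4.0e-04 -1.0e+00] F [ 0.3 -0.2  0.2] w60.1 g0.0 j [-0.01  0.05  0.59  1.89 -0.03  1.21 -0.33]
[256.37922073 166.84123684]
(186, 86, 326, 236)
(array([ 390.51672826, -300.36612152,   40.69074476]), np.float64(0.4493892487977113), np.float64(0.45222307874435347))
```

View pics/m4.png

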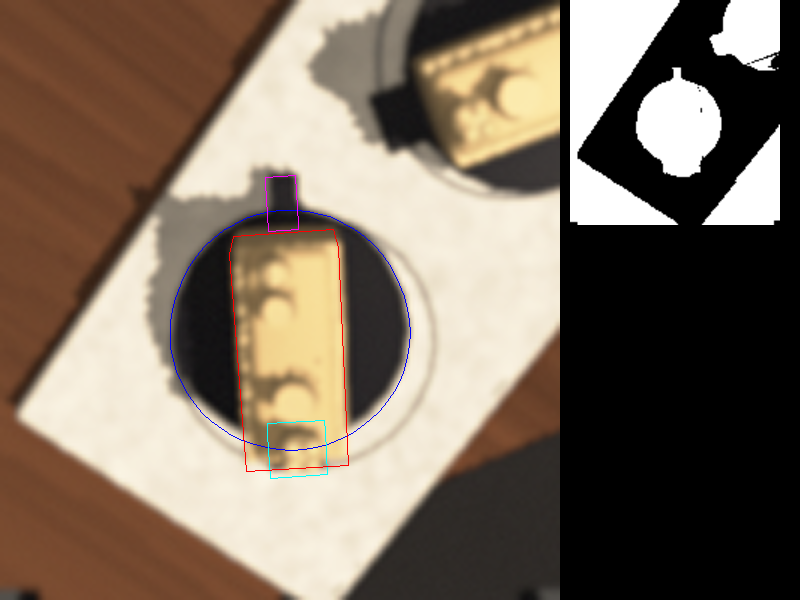

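```bash
sed -i 's/^    return ((h\[...,2\]<60)|(h\[...,1\]>75))/    m=((h[...,2]<60)|(h[...,1]>75)).astype(np.uint8); n,l=cv2.connectedComponents(m); i=l[m.shape[0]\/\/2,m.shape[1]\/\/2]; return l==i/' fit.py
python3 - <<'E'
from fit import *
pe=(camera_params('wrist'),np.load('pe4.npy')); im=np.load('im4.npy')
f=fit(im,pe,(200,115,310,215),.3905,-.3003,38); print(f)
# ring A: points on ring in m4 crop
X=ray('wrist',np.array([[434,345],[424,290],[408,420]])/4+[186,86],[.008]*3,pe); print(X)
# tray corners
pe=(camera_params('wrist'),np.load('pe2.npy'))
to((.391,-.3,.06),38.5)
E
```

```text
(array([ 390.19046636, -300.38086987,   39.02145874]), np.float64(0.029959375772709997), np.float64(0.035236628701850355))
[[ 0.4101726  -0.33634619  0.008     ]
 [ 0.42060537 -0.32429084  0.008     ]
 [ 0.3887067  -0.34439004  0.008     ]]
to [-0.0024 -0.0064 -0.2173] [-0.0001  0.0003  0.008 ]
```

Emit:
{"name": "step_arm", "arguments": {
  "commands": [55,-0.0042,-0.0073,-0.1,0,0,0.0107,55,-0.0042,-0.0073,-0.18,0,0,0.0107,55,-0.0042,-0.0073,-0.24,0,0,0.0107,55,-0.0042,-0.0073,-0.265,0,0,0.0107,55,-0.0042,-0.0073,-0.2815,0,0,0.0107,55,-0.0042,-0.0073,-0.2815,0,0,0.0107,20,-0.0042,-0.0073,-0.2815,0,0,0.0107,20,-0.0042,-0.0073,-0.2815,0,0,0.0107,20,-0.0042,-0.0073,-0.2815,0,0,0.0107,20,-0.0042,-0.0073,-0.2815,0,0,0.0107],
  "squeeze": 25
}}

```text
clock: 26.8
position: [0.3902, -0.3015, 0.0221]
ee_rot: [0.943, 0.333, 0.001, 0.0]
ft_force: [-0.9, 1.6, 5.8]
grip_width: 0.295
grasp_force: 24.9
```

Emit:
{"name": "step_arm", "arguments": {
  "commands": [20,0,0,0,0,0,0,20,0,0,0,0,0,0,20,0,0,0,0,0,0,20,0,0,0,0,0,0,20,0,0,0.01,0,0,0,20,0,0,0.03,0,0,0,20,0,0,0.06,0,0,0,20,0,0,0.1,0,0,0,20,0,0,0.1,0,0,0,20,0,0,0.1,0,0,0]
}}

```text
clock: 28.05
position: [0.3893, -0.3009, 0.0808]
ee_rot: [0.943, 0.333, 0.0, -0.0]
ft_force: [-0.1, -0.1, -1.7]
grip_width: 0.3
grasp_force: 25.1
```

```bash
python3 - <<'E'
from fit import *
st()
to((.4703,.0365,.16),-3.1)
im=camera('wrist'); cv2.imwrite('pics/h1.png',im[:,:,::-1])
E
```

```text
t28.1 [ 0.3893 -0.3009  0.0808] yaw 38.91 ztool [ 1.e-04  6.e-04 -1.e+00] F [-0.1 -0.1 -1.7] w25.6 g25.1 j [ 0.02  0.21  0.6   2.   -0.14  0.97 -0.2 ]
to [0.1349 0.5624 0.132 ] [-2.000e-04  1.000e-04 -2.334e-01]
```

Emit:
{"name": "step_arm", "arguments": {
  "commands": [20,0,0,0.09,0,0,0,20,0.03,0.05,0.132,0,0,-0.05,20,0.135,0.5624,0.132,0,0,-0.2334,20,0.135,0.5624,0.132,0,0,-0.2334,20,0.135,0.5624,0.132,0,0,-0.2334,20,0.135,0.5624,0.132,0,0,-0.2334,20,0.135,0.5624,0.132,0,0,-0.2334,20,0.135,0.5624,0.132,0,0,-0.2334,20,0.135,0.5624,0.132,0,0,-0.2334,20,0.135,0.5624,0.132,0,0,-0.2334]
}}

```text
clock: 29.35
position: [0.4701, 0.0353, 0.1596]
ee_rot: [1.0, -0.027, -0.001, 0.0]
ft_force: [-0.5, 0.1, -1.7]
grip_width: 0.298
grasp_force: 25.3
```

```bash
python3 - <<'E'
from fit import *
st()
to((.4703,.0365,.10),-3.1)
im=camera('wrist'); pe=w2c('wrist'); np.save('pe5.npy',pe[1])
cv2.imwrite('pics/h2.png',im[:,:,::-1])
o=get_obs()['position']
u=proj('wrist',[.47,.0365,.1],pe)[0];print(u)
x0,y0=int(u[0]-75),int(u[1]-70); print(x0,y0)
c=cv2.resize(im[max(y0,0):y0+150,x0:x0+150],None,fx=4,fy=4,interpolation=cv2.INTER_CUBIC)
cv2.imwrite('pics/m5.png',c[:,:,::-1])
E
```

```text
t29.4 [0.4701 0.0353 0.1596] yaw -3.15 ztool [-1.1e-03 -7.0e-04 -1.0e+00] F [-0.5  0.1 -1.7] w25.4 g25.3 j [-0.45  0.04  0.28  1.96 -0.01  1.14 -1.78]
to [ 0.0004  0.002  -0.0993] [ 0.0002 -0.0003  0.0003]
[253.84517358 203.37307906]
178 133
```

View pics/m5.png

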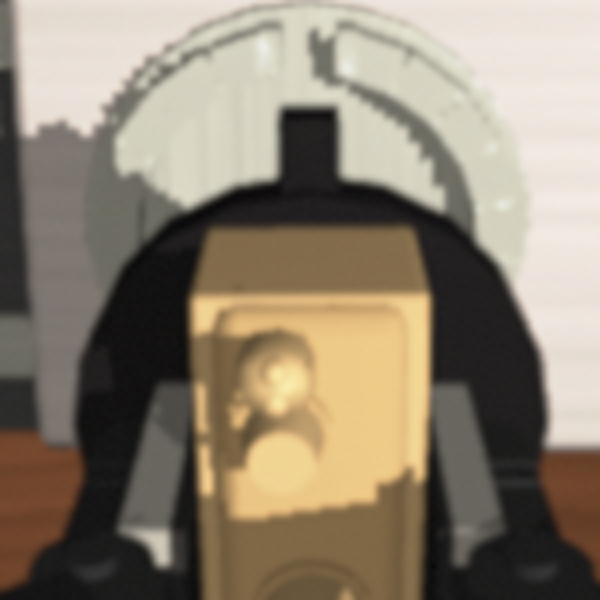

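```bash
python3 - <<'E'
from h import *
np.set_printoptions(precision=4,suppress=True)
pe=(camera_params('wrist'),np.load('pe5.npy'))
f=lambda u,z:ray('wrist',np.array(u)/4+[178,133]-[.4,.4],[z]*len(u),pe)
X=f([[310,108]],.1556);c,s=np.cos(-.054),np.sin(-.054);print('lug tip',X,'centre',X[0,:2]-.041*np.array([c,s]))
X=f([[307,3],[85,200],[527,200],[309,28]],.077);print('collar top, left,right, slot',X, 'centre from top',X[0,:2]-.042*np.array([c,s]))
E
```

```text
lug tip [[0.5147 0.033  0.1556]] centre [0.4737 0.0352]
collar top, left,right, slot [[ 0.5164  0.0336  0.077 ]
 [ 0.4807  0.0789  0.077 ]
 [ 0.4759 -0.007   0.077 ]
 [ 0.5117  0.0335  0.077 ]] centre from top [0.4745 0.0358]
```

Emit:
{"name": "step_arm", "arguments": {
  "commands": [20,0.0015,0.0017,-0.03,0,0,0,20,0.0015,0.0017,-0.06,0,0,0,20,0.0015,0.0017,-0.08,0,0,0,20,0.0015,0.0017,-0.1,0,0,0,20,0.0015,0.0017,-0.105,0,0,0,20,0.0015,0.0017,-0.11,0,0,0,20,0.0015,0.0017,-0.115,0,0,0,20,0.0015,0.0017,-0.118,0,0,0,20,0.0015,0.0017,-0.121,0,0,0,20,0.0015,0.0017,-0.121,0,0,0]
}}

```text
clock: 30.65
position: [0.4729, 0.0373, 0.0892]
ee_rot: [1.0, -0.027, 0.002, -0.0]
ft_force: [-1.1, -0.8, 9.1]
grip_width: 0.302
grasp_force: 26.6
```

```bash
python3 - <<'E'
from h import *
st(); to((.471,.0363,.081),-3.1)
E
```

```text
t30.6 [0.4729 0.0373 0.0892] yaw -3.12 ztool [ 3.5e-03  8.0e-04 -1.0e+00] F [-1.1 -0.8  9.1] w25.8 g26.6 j [-0.44  0.13  0.28  2.03 -0.05  0.98 -1.76]
to [-0.0032 -0.0017 -0.0136] [-0.0002  0.0011  0.0001]
```

Emit:
{"name": "step_arm", "arguments": {
  "commands": [20,0,0,0,0,0,0.008,20,0,0,0,0,0,0.016,20,0,0,0,0,0,0.008,20,0,0,0,0,0,0,20,0,0,0,0,0,-0.008,20,0,0,0,0,0,-0.016,20,0,0,0,0,0,-0.008,20,0,0,0,0,0,0,20,0,0,0,0,0,0,20,0,0,0,0,0,0]
}}

```text
clock: 31.9
position: [0.4711, 0.0373, 0.0874]
ee_rot: [1.0, -0.027, -0.0, -0.0]
ft_force: [-2.1, -0.3, -0.1]
grip_width: 0.297
grasp_force: 25.3
```

```bash
python3 - <<'E'
from h import *
st()
E
```

```text
t31.9 [0.4711 0.0373 0.0874] yaw -3.11 ztool [-4.e-04  0.e+00 -1.e+00] F [-2.1 -0.3 -0.1] w25.4 g25.3 j [-0.44  0.14  0.28  2.03 -0.05  0.98 -1.76]
```

Emit:
{"name": "step_arm", "arguments": {
  "commands": [20,0,0,-0.002,0,0,0,20,0,0,-0.004,0,0,0,20,0,0,-0.006,0,0,0,20,0,0,-0.008,0,0,0,20,0,0,-0.01,0,0,0,20,0,0,-0.011,0,0,0,20,0,0,-0.012,0,0,0,20,0,0,-0.012,0,0,0,20,0,0,-0.012,0,0,0,20,0,0,-0.012,0,0,0]
}}

```text
clock: 33.15
position: [0.473, 0.0373, 0.0819]
ee_rot: [1.0, -0.027, 0.002, -0.0]
ft_force: [-2.5, -1.3, 11.8]
grip_width: 0.303
grasp_force: 27.0
```

```bash
python3 - <<'E'
from h import *
st()
E
```

```text
t33.1 [0.473  0.0373 0.0819] yaw -3.12 ztool [ 3.6e-03  7.0e-04 -1.0e+00] F [-2.5 -1.3 11.8] w25.9 g27.0 j [-0.44  0.15  0.28  2.04 -0.05  0.96 -1.76]
```

Emit:
{"name": "step_arm", "arguments": {
  "commands": [20,0,0,0.003,0,0,0,20,0,0,0.003,0,0,0.01,20,0,0,0.003,0,0,0.018,20,0,0,0.003,0,0,0.018,20,0,0,0.003,0,0,0.018,20,0,0,0.003,0,0,0.018,20,0,0,0.003,0,0,0.018,20,0,0,0.003,0,0,0.018,20,0,0,0.003,0,0,0.018,20,0,0,0.003,0,0,0.018]
}}

```text
clock: 34.4
position: [0.4716, 0.0372, 0.0824]
ee_rot: [1.0, 0.001, 0.0, -0.0]
ft_force: [2.9, 0.6, 2.6]
grip_width: 0.304
grasp_force: 33.4
```

```bash
python3 - <<'E'
from h import *
st();print(get_obs()['torque'])
E
```

```text
t34.4 [0.4716 0.0372 0.0824] yaw 0.13 ztool [ 6.e-04  1.e-04 -1.e+00] F [2.9 0.6 2.6] w26.0 g33.4 j [-0.43  0.14  0.28  2.04 -0.05  0.97 -1.7 ]
[-0.10180132 -0.57868943 -1.120893  ]
```

Emit:
{"name": "step_arm", "arguments": {
  "commands": [20,0,0,0,0,0,-0.009,20,0,0,0,0,0,-0.018,20,0,0,0,0,0,-0.018,20,0,0,0,0,0,-0.018,20,0,0,-0.003,0,0,-0.018,20,0,0,-0.003,0,0,-0.018,20,0,0,-0.003,0,0,-0.018,20,0,0,-0.003,0,0,-0.018,20,0,0,-0.003,0,0,-0.018,20,0,0,-0.003,0,0,-0.018]
}}

```text
clock: 35.65
position: [0.4724, 0.0374, 0.0815]
ee_rot: [1.0, -0.027, 0.001, -0.0]
ft_force: [-0.6, -0.8, 12.0]
grip_width: 0.299
grasp_force: 26.9
```

```bash
python3 - <<'E'
from h import *
st();print(get_obs()['torque'])
E
```

```text
t35.6 [0.4724 0.0374 0.0815] yaw -3.10 ztool [ 2.4e-03  7.0e-04 -1.0e+00] F [-0.6 -0.8 12. ] w25.5 g26.9 j [-0.44  0.15  0.28  2.04 -0.05  0.96 -1.76]
[-0.2465375   0.43664159  0.03223415]
```

Emit:
{"name": "step_arm", "arguments": {
  "commands": [20,0,0,0.003,0,0,0,50,0,0,0.003,0,0,0,50,0,0,0.003,0,0,0,50,0,0,0.003,0,0,0,50,0,0,0.02,0,0,0,50,0,0,0.06,0,0,0,50,0,0,0.15,0,0,0,70,0,-0.05,0.2,0,0,0.05,70,-0.015,-0.196,0.2,0,0,0.1,70,-0.015,-0.196,0.2,0,0,0.15]
}}

```text
clock: 36.9
position: [0.4621, -0.0834, 0.2018]
ee_rot: [0.978, 0.208, 0.001, 0.0]
ft_force: [0.6, 0.2, 0.0]
grip_width: 0.82
grasp_force: 0.0
```

```bash
python3 - <<'E'
from h import *
st(); to((.462,-.0865,.12),87)
p=camera_params('wrist')
T=np.eye(4);T[:3,:3]=R.from_quat([.772,-.635,-.025,.01]).as_matrix();T[:3,3]=[.57517,-.11082,.14541]
E=np.linalg.inv(T@np.array(p['tool_from_camera']))
print('w3 knob',ray('wrist',[[249,206]],[.102],(p,E)))
snap('side','s3.png',(200,140,350,270),4)
E
```

```text
t36.9 [ 0.4621 -0.0834  0.2018] yaw 24.01 ztool [ 2.e-03  1.e-04 -1.e+00] F [0.6 0.2 0. ] w70.0 g0.0 j [-0.32 -0.01  0.41  1.92  0.    1.23 -1.07]
to [-1.000e-04 -5.100e-03 -1.363e-01] [-0.0004  0.0006  0.3499]
w3 knob [[ 0.57845378 -0.11375905  0.102     ]]
```

View pics/s3.png

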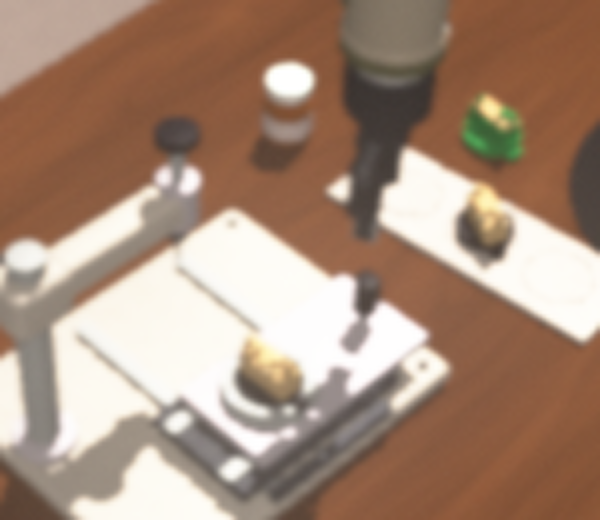

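Emit:
{"name": "step_arm", "arguments": {
  "commands": [70,0,-0.005,-0.1,0,0,0.35,70,0,-0.005,-0.1,0,0,0.35,70,0,-0.005,-0.12,0,0,0.35,70,0,-0.005,-0.12,0,0,0.35,70,0,-0.005,-0.12,0,0,0.35,70,0,-0.005,-0.12,0,0,0.35,70,0,-0.005,-0.14,0,0,0.35,70,0,-0.005,-0.18,0,0,0.35,70,0,-0.005,-0.2117,0,0,0.35,70,0,-0.005,-0.2117,0,0,0.35]
}}

```text
clock: 38.2
position: [0.4611, -0.0832, 0.072]
ee_rot: [0.727, 0.686, -0.001, -0.001]
ft_force: [0.1, -0.5, 0.7]
grip_width: 0.816
grasp_force: 0.0
```

Emit:
{"name": "step_arm", "arguments": {
  "commands": [0,0,0,0,0,0,0,0,0,0,0,0,0,0,0,0,0,0,0,0,0,0,0,0,0,0,0,0,0,0,0,0,0,0,0,0,0,0,0,0,0,0,0,0,0,0,0,0,0,0,-0.01,0,0,0,0,0,0,-0.02,0,0,0,0,0,0,-0.03,0,0,0,0],
  "squeeze": 30
}}

```text
invalid input
```

```bash
python3 - <<'E'
from h import *
st()
E
```

```text
t38.2 [ 0.4611 -0.0832  0.072 ] yaw 86.69 ztool [-0.0032  0.     -1.    ] F [ 0.1 -0.5  0.7] w69.7 g0.0 j [-0.27  0.15  0.38  2.06 -0.07  0.95  0.09]
```

Emit:
{"name": "step_arm", "arguments": {
  "commands": [70,0,0,0,0,0,0,70,0,0,0,0,0,0,0,0,0,0,0,0,0,0,0,0,0,0,0,0,0,0,0,0,0,0,0,0,0,0,0,0,0,0,0,0,0,0,0,0,0,0,0,0,0,0,0,0,0,0,0,0,0,0,0,0,0,0,0,0,0,0],
  "squeeze": 30
}}

```text
clock: 39.45
position: [0.4633, -0.0834, 0.0742]
ee_rot: [0.726, 0.688, 0.001, 0.001]
ft_force: [0.4, 0.1, 5.4]
grip_width: 0.296
grasp_force: 29.2
```

```bash
python3 - <<'E'
from h import *
st()
E
```

```text
t39.5 [ 0.4633 -0.0834  0.0742] yaw 86.89 ztool [ 1.8e-03  3.0e-04 -1.0e+00] F [0.4 0.1 5.4] w25.2 g29.2 j [-0.27  0.15  0.38  2.05 -0.07  0.95  0.09]
```

Emit:
{"name": "step_arm", "arguments": {
  "commands": [0,-0.001,-0.01,0,0,0,0,0,-0.0015,-0.022,0,0,0,0,0,-0.002,-0.034,0,0,0,0,0,-0.003,-0.046,0,0,0,0,0,-0.004,-0.05,0,0,0,0,0,-0.005,-0.053,0,0,0,0,0,-0.006,-0.056,0,0,0,0,0,-0.006,-0.059,0,0,0,0,0,-0.006,-0.062,0,0,0,0,0,-0.006,-0.062,0,0,0,0]
}}

```text
clock: 40.7
position: [0.4602, -0.1203, 0.0742]
ee_rot: [0.726, 0.688, 0.001, 0.001]
ft_force: [4.5, 2.4, 5.3]
grip_width: 0.297
grasp_force: 29.6
```

```bash
python3 - <<'E'
from h import *
st()
E
```

```text
t40.7 [ 0.4602 -0.1203  0.0742] yaw 86.91 ztool [ 2.7e-03  5.0e-04 -1.0e+00] F [4.5 2.4 5.3] w25.4 g29.6 j [-0.22  0.16  0.41  2.04 -0.08  0.95  0.18]
```

Emit:
{"name": "step_arm", "arguments": {
  "commands": [0,0,-0.001,0,0,0,0,0,0,-0.002,0,0,0,0,0,0,-0.003,0,0,0,0,0,0,-0.004,0,0,0,0,0,0,-0.005,0,0,0,0,0,0,-0.006,0,0,0,0,0,0,-0.007,0,0,0,0,0,0,-0.008,0,0,0,0,0,0,-0.008,0,0,0,0,0,0,-0.008,0,0,0,0]
}}

```text
clock: 41.95
position: [0.4602, -0.1204, 0.0742]
ee_rot: [0.725, 0.689, 0.002, -0.002]
ft_force: [1.1, 21.5, 10.6]
grip_width: 0.298
grasp_force: 30.0
```

```bash
python3 - <<'E'
from h import *
st()
E
```

```text
t42.0 [ 0.4602 -0.1204  0.0742] yaw 87.12 ztool [ 0.0014  0.0058 -1.    ] F [ 1.1 21.5 10.6] w25.4 g30.0 j [-0.21  0.17  0.41  2.04 -0.09  0.95  0.19]
```

Emit:
{"name": "step_arm", "arguments": {
  "commands": [0,0.002,0.02,0,0,0,0,0,0.02,0.04,0,0,0,0,0,0.045,0.05,0,0,0,0,0,0.07,0.0512,0,0,0,0,0,0.095,0.0512,0,0,0,0,0,0.12,0.0512,0,0,0,0,0,0.145,0.0512,0,0,0,0,0,0.17,0.0512,0,0,0,0,0,0.1865,0.0512,0,0,0,0,0,0.1885,0.0512,0,0,0,0]
}}

```text
clock: 43.2
position: [0.5727, -0.0957, 0.0742]
ee_rot: [0.726, 0.687, 0.0, 0.001]
ft_force: [-1.0, -0.8, 11.4]
grip_width: 0.297
grasp_force: 30.5
```

```bash
python3 - <<'E'
from h import *
st()
E
```

```text
t43.2 [ 0.5727 -0.0957  0.0742] yaw 86.85 ztool [ 1.e-03 -8.e-04 -1.e+00] F [-1.  -0.8 11.4] w25.4 g30.5 j [-0.22  0.39  0.38  1.77 -0.16  1.01  0.16]
```

Emit:
{"name": "step_arm", "arguments": {
  "commands": [0,0,0.0017,0,0,0,0,0,0,0.0017,0,0,0,0,0,0,0.0017,0,0,0,0,70,0,0.0017,0,0,0,0,70,0,0.0017,0,0,0,0,70,0,0.0017,0,0,0,0,70,0,0.0017,0,0,0,0,70,0,0.0017,0,0,0,0,70,0,0.0017,0.02,0,0,0,70,0,0.0017,0.08,0,0,0]
}}

```text
clock: 44.45
position: [0.5708, -0.0935, 0.1212]
ee_rot: [0.726, 0.688, -0.001, -0.001]
ft_force: [0.8, 0.4, 0.6]
grip_width: 0.819
grasp_force: 0.0
```

```bash
python3 - <<'E'
from h import *
st(); to((.5958,.0285,.31),87)
E
```

```text
t44.5 [ 0.5708 -0.0935  0.1212] yaw 86.90 ztool [-3.2e-03  1.0e-04 -1.0e+00] F [0.8 0.4 0.6] w69.9 g0.0 j [-0.24  0.33  0.39  1.74 -0.14  1.11  0.14]
to [0.0416 0.2033 0.3147] [-0.     -0.001   0.0006]
```

Emit:
{"name": "step_arm", "arguments": {
  "commands": [0,0,0,0.1,0,-0.001,0,0,0,0,0.2,0,-0.001,0,0,0,0,0.3,0,-0.001,0,0,0,0,0.36,0,-0.001,0,0,0.0416,0.2033,0.36,0,-0.001,0,0,0.0416,0.2033,0.36,0,-0.001,0,0,0.0416,0.2033,0.36,0,-0.001,0,0,0.0416,0.2033,0.33,0,-0.001,0,0,0.0416,0.2033,0.315,0,-0.001,0,0,0.0416,0.2033,0.315,0,-0.001,0]
}}

```text
clock: 45.7
position: [0.5962, 0.0271, 0.3094]
ee_rot: [0.727, 0.687, 0.0, 0.001]
ft_force: [0.2, 0.2, 0.7]
grip_width: -0.004
grasp_force: 0.0
```

```bash
python3 - <<'E'
from h import *
st()
E
```

```text
t45.7 [0.5962 0.0271 0.3094] yaw 86.78 ztool [ 1.3e-03 -2.0e-04 -1.0e+00] F [0.2 0.2 0.7] w-0.4 g0.0 j [-0.4   0.24  0.34  1.43 -0.08  1.48 -0.12]
```

Emit:
{"name": "step_arm", "arguments": {
  "commands": [0,0,0,-0.015,0,0,0,0,0,0,-0.025,0,0,0,0,0,0,-0.033,0,0,0,0,0,0,-0.041,0,0,0,0,0,0,-0.049,0,0,0,0,0,0,-0.057,0,0,0,0,0,0,-0.064,0,0,0,0,0,0,-0.07,0,0,0,0,0,0,-0.075,0,0,0,0,0,0,-0.077,0,0,0]
}}

```text
clock: 46.95
position: [0.5968, 0.0283, 0.2643]
ee_rot: [0.726, 0.688, 0.001, 0.001]
ft_force: [-3.8, -0.8, 5.6]
grip_width: -0.005
grasp_force: 2.9
```

```bash
python3 - <<'E'
from h import *
st()
E
```

```text
t47.0 [0.5968 0.0283 0.2643] yaw 86.89 ztool [ 3.1e-03  2.0e-04 -1.0e+00] F [-3.8 -0.8  5.6] w-0.5 g2.9 j [-0.4   0.25  0.33  1.51 -0.08  1.39 -0.11]
```

Emit:
{"name": "step_arm", "arguments": {
  "commands": [0,0,0,-0.0015,0,0,0,0,0,0,-0.003,0,0,0,0,0,0,-0.004,0,0,0,0,0,0,-0.005,0,0,0,0,0,0,-0.006,0,0,0,0,0,0,-0.006,0,0,0,0,0,0,-0.006,0,0,0,0,0,0,-0.006,0,0,0,0,0,0,-0.006,0,0,0,0,0,0,-0.006,0,0,0]
}}

```text
clock: 48.2
position: [0.597, 0.0283, 0.263]
ee_rot: [0.726, 0.688, 0.002, 0.001]
ft_force: [-10.4, -1.4, 19.2]
grip_width: -0.001
grasp_force: 9.7
```

```bash
python3 - <<'E'
from h import *
st(); snap('scene','p1.png',(190,150,340,280),4); snap('side','p1s.png',(200,140,350,270),4)
E
```

```text
t48.2 [0.597  0.0283 0.263 ] yaw 86.89 ztool [ 0.005   0.0011 -1.    ] F [-10.4  -1.4  19.2] w-0.0 g9.7 j [-0.4   0.25  0.33  1.51 -0.08  1.38 -0.11]
```

```bash
python3 - <<'E'
from h import *
out=np.zeros((600,800,3),np.uint8)
for i,n in enumerate(('scene','side')):
    im=camera(n); u=proj(n,[.5955,.0285,.115])[0]; print(n,u)
    x0,y0=int(u[0])-25,int(u[1])-40
    c=cv2.resize(im[y0:y0+75,x0:x0+50],None,fx=8,fy=8,interpolation=cv2.INTER_CUBIC); out[:,i*400:i*400+400]=c
    for p,col in(([.5955,.0285,.115],(255,0,0)),):
        q=((proj(n,p)[0]-[x0,y0]+.5)*8).astype(int); cv2.circle(out,(i*400+int(q[0]),int(q[1])),3,col,-1)
cv2.imwrite('pics/rod.png',out[:,:,::-1])
E
```

```text
scene [263.78293016 225.80358528]
side [244.15792722 209.26339109]
```

View pics/rod.png

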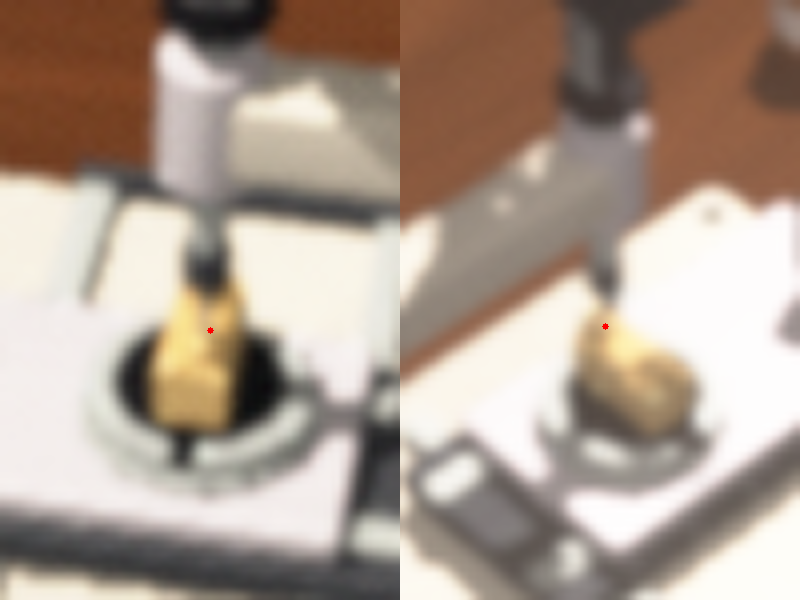

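Emit:
{"name": "step_arm", "arguments": {
  "commands": [0,0,0,0,0,0,0,0,0,0,0.04,0,0,0,0,0,0,0.12,0,0,0,0,-0.039,-0.205,0.14,0,0,0,70,-0.039,-0.205,0.14,0,0,0,70,-0.039,-0.205,0.1,0,0,0,70,-0.039,-0.205,0,0,0,0,70,-0.039,-0.205,-0.1,0,0,0,70,-0.039,-0.205,-0.2,0,0,0,70,-0.039,-0.205,-0.21,0,0,0]
}}

```text
clock: 49.65
position: [0.5709, -0.0941, 0.1308]
ee_rot: [0.726, 0.688, -0.001, -0.002]
ft_force: [-0.1, -0.3, 1.1]
grip_width: 0.82
grasp_force: 0.0
```

```bash
python3 - <<'E'
from h import *
st(); to((.5727,-.0947,.0742),86.9)
E
```

```text
t49.6 [ 0.5709 -0.0941  0.1308] yaw 86.91 ztool [-4.1e-03  3.0e-04 -1.0e+00] F [-0.1 -0.3  1.1] w70.0 g0.0 j [-0.24  0.32  0.39  1.73 -0.13  1.13  0.14]
to [ 0.003  -0.001  -0.0943] [-0.0001 -0.0013 -0.    ]
```

Emit:
{"name": "step_arm", "arguments": {
  "commands": [70,0.002,-0.001,-0.05,0,0,0,70,0.002,-0.001,-0.08,0,0,0,70,0.002,-0.001,-0.094,0,0,0,70,0.002,-0.001,-0.094,0,0,0,0,0.002,-0.001,-0.094,0,0,0,0,0.002,-0.001,-0.094,0,0,0,0,0.002,-0.001,-0.094,0,0,0,0,0.002,-0.001,-0.094,0,0,0,0,0.002,-0.001,-0.094,0,0,0,0,0.002,-0.001,-0.094,0,0,0]
}}

```text
clock: 50.9
position: [0.5749, -0.0953, 0.0789]
ee_rot: [0.726, 0.688, 0.001, 0.001]
ft_force: [-2.2, -0.7, 5.8]
grip_width: 0.292
grasp_force: 30.3
```

```bash
python3 - <<'E'
from h import *
st()
E
```

```text
t50.9 [ 0.5749 -0.0953  0.0789] yaw 86.89 ztool [ 3.7e-03  3.0e-04 -1.0e+00] F [-2.2 -0.7  5.8] w24.9 g30.3 j [-0.23  0.38  0.38  1.77 -0.16  1.02  0.16]
```

Emit:
{"name": "step_arm", "arguments": {
  "commands": [0,0.007,0.001,0,0,0,0,0,0.014,0.002,0,0,0,0,0,0.021,0.0028,0,0,0,0,0,0.028,0.0028,0,0,0,0,0,0.033,0.0028,0,0,0,0,0,0.0352,0.0028,0,0,0,0,0,0.0352,0.0028,0,0,0,0,0,0.0352,0.0028,0,0,0,0,0,0.0352,0.0028,0,0,0,0,0,0.0352,0.0028,0,0,0,0]
}}

```text
clock: 52.15
position: [0.5961, -0.0943, 0.0789]
ee_rot: [0.726, 0.687, 0.001, 0.002]
ft_force: [-0.4, -1.6, 4.9]
grip_width: 0.297
grasp_force: 30.4
```

```bash
python3 - <<'E'
from h import *
st()
E
```

```text
t52.1 [ 0.5961 -0.0943  0.0789] yaw 86.86 ztool [ 4.1e-03 -4.0e-04 -1.0e+00] F [-0.4 -1.6  4.9] w25.3 g30.4 j [-0.22  0.42  0.37  1.71 -0.18  1.03  0.16]
```

Emit:
{"name": "step_arm", "arguments": {
  "commands": [0,0,0.001,0,0,0,0,0,0,0.001,0,0,0,0,70,0,0.001,0,0,0,0,70,0,0.001,0,0,0,0,70,0,0.001,0,0,0,0,70,0,0.001,0,0,0,0,70,0,0.001,0.02,0,0,0,70,0,0.001,0.08,0,0,0,70,0,0.001,0.18,0,0,0,30,0,0.001,0.28,0,0,0]
}}

```text
clock: 53.4
position: [0.5954, -0.0931, 0.249]
ee_rot: [0.726, 0.688, 0.001, 0.001]
ft_force: [1.1, 0.2, 0.2]
grip_width: 0.623
grasp_force: 0.0
```

```bash
python3 - <<'E'
from h import *
st(); to((.5955,.0285,.30),86.9)
E
```

```text
t53.4 [ 0.5954 -0.0931  0.249 ] yaw 86.88 ztool [ 3.6e-03  2.0e-04 -1.0e+00] F [1.1 0.2 0.2] w53.2 g0.0 j [-0.25  0.28  0.41  1.52 -0.11  1.36  0.11]
to [1.000e-04 2.026e-01 8.510e-02] [-0.0001  0.0011  0.0001]
```

Emit:
{"name": "step_arm", "arguments": {
  "commands": [0,0,0,0.08,0,0.001,0,0,0,0,0.15,0,0.001,0,0,0,0.1,0.15,0,0.001,0,0,0,0.2026,0.15,0,0.001,0,0,0,0.2026,0.15,0,0.001,0,0,0,0.2026,0.12,0,0.001,0,0,0,0.2026,0.085,0,0.001,0,0,0,0.2026,0.075,0,0.001,0,0,0,0.2026,0.066,0,0.001,0,0,0,0.2026,0.058,0,0.001,0]
}}

```text
clock: 54.65
position: [0.596, 0.0277, 0.2815]
ee_rot: [0.726, 0.687, 0.0, 0.0]
ft_force: [-0.8, -2.1, 3.1]
grip_width: -0.002
grasp_force: 1.5
```

Emit:
{"name": "step_arm", "arguments": {
  "commands": [0,0,0,-0.008,0,0,0,0,0,0,-0.015,0,0,0,0,0,0,-0.021,0,0,0,0,0,0,-0.027,0,0,0,0,0,0,-0.031,0,0,0,0,0,0,-0.034,0,0,0,0,0,0,-0.036,0,0,0,0,0,0,-0.038,0,0,0,0,0,0,-0.039,0,0,0,0,0,0,-0.039,0,0,0]
}}

```text
clock: 55.9
position: [0.5964, 0.0284, 0.2628]
ee_rot: [0.726, 0.688, 0.002, 0.001]
ft_force: [-13.4, -4.0, 36.7]
grip_width: 0.003
grasp_force: 18.4
```

```bash
python3 - <<'E'
from h import *
st()
E
```

```text
t55.9 [0.5964 0.0284 0.2628] yaw 86.87 ztool [ 0.0047  0.002  -1.    ] F [-13.4  -4.   36.7] w0.3 g18.4 j [-0.4   0.25  0.34  1.51 -0.09  1.38 -0.11]
```

Emit:
{"name": "step_arm", "arguments": {
  "commands": [0,0,0,0.003,0,0,0,0,0,0,0.003,0,0,0,0,0,0,0.003,0,0,0,0,0,0,0.003,0,0,0,0,0,0,0.05,0,0,0,0,0,0,0.12,0,0,0,0,0.0005,-0.1,0.15,0,0,0,50,0.0005,-0.203,0.15,0,0,0,70,0.0005,-0.203,0.1,0,0,0,70,0.0005,-0.203,0,0,0,0]
}}

```text
clock: 57.15
position: [0.5971, -0.0935, 0.258]
ee_rot: [0.726, 0.687, 0.002, 0.001]
ft_force: [1.5, 1.3, -0.5]
grip_width: 0.638
grasp_force: 0.0
```

```bash
python3 - <<'E'
from h import *
st(); to((.596,-.0937,.078),86.9)
E
```

```text
t57.1 [ 0.5971 -0.0935  0.258 ] yaw 86.85 ztool [ 0.004   0.0011 -1.    ] F [ 1.5  1.3 -0.5] w54.5 g0.0 j [-0.25  0.28  0.41  1.5  -0.11  1.38  0.11]
to [-0.0019 -0.0004 -0.3   ] [-0.0003  0.0013  0.0003]
```

Emit:
{"name": "step_arm", "arguments": {
  "commands": [70,-0.002,0,-0.1,0,0.001,0,70,-0.002,0,-0.2,0,0.001,0,70,-0.002,0,-0.27,0,0.001,0,70,-0.002,0,-0.3,0,0.001,0,70,-0.002,0,-0.3,0,0.001,0,0,-0.002,0,-0.3,0,0.001,0,0,-0.002,0,-0.3,0,0.001,0,0,-0.002,0,-0.3,0,0.001,0,0,-0.002,0,-0.3,0,0.001,0,0,-0.002,0,-0.3,0,0.001,0]
}}

```text
clock: 58.4
position: [0.5959, -0.0933, 0.0791]
ee_rot: [0.726, 0.688, -0.0, -0.0]
ft_force: [-1.2, -0.5, 6.7]
grip_width: 0.293
grasp_force: 29.4
```

Emit:
{"name": "step_arm", "arguments": {
  "commands": [0,-0.005,0.0003,0,0,0,0,0,-0.025,0.0015,0,0,0,0,0,-0.05,0.003,0,0,0,0,0,-0.075,0.0045,0,0,0,0,0,-0.1,0.006,0,0,0,0,0,-0.125,0.0075,0,0,0,0,0,-0.15,0.009,0,0,0,0,0,-0.175,0.0105,0,0,0,0,0,-0.2,0.012,0,0,0,0,0,-0.212,0.0128,0,0,0,0]
}}

```text
clock: 59.65
position: [0.4687, -0.0855, 0.0791]
ee_rot: [0.726, 0.688, 0.0, 0.0]
ft_force: [2.8, -1.1, 7.3]
grip_width: 0.295
grasp_force: 31.1
```

```bash
python3 - <<'E'
from h import *
st()
E
```

```text
t59.6 [ 0.4687 -0.0855  0.0791] yaw 86.89 ztool [ 6.e-04  6.e-04 -1.e+00] F [ 2.8 -1.1  7.3] w25.2 g31.1 j [-0.28  0.16  0.4   2.04 -0.07  0.96  0.1 ]
```

Emit:
{"name": "step_arm", "arguments": {
  "commands": [0,-0.004,0.0002,0,0,0,0,0,-0.008,0.0004,0,0,0,0,0,-0.011,0.0006,0,0,0,0,0,-0.013,0.0006,0,0,0,0,0,-0.014,0.0006,0,0,0,0,0,-0.014,0.0006,0,0,0,0,0,-0.014,0.0006,0,0,0,0,0,-0.014,0.0006,0,0,0,0,0,-0.014,0.0006,0,0,0,0,0,-0.014,0.0006,0,0,0,0]
}}

```text
clock: 60.9
position: [0.4623, -0.0852, 0.0791]
ee_rot: [0.726, 0.688, 0.001, 0.001]
ft_force: [10.6, 0.2, -1.7]
grip_width: 0.293
grasp_force: 30.6
```

```bash
python3 - <<'E'
from h import *
st()
E
```

```text
t60.9 [ 0.4623 -0.0852  0.0791] yaw 86.92 ztool [ 3.6e-03 -1.0e-04 -1.0e+00] F [10.6  0.2 -1.7] w25.0 g30.6 j [-0.28  0.14  0.4   2.05 -0.07  0.96  0.09]
```

Emit:
{"name": "step_arm", "arguments": {
  "commands": [0,0.001,0,0,0,0,0,70,0.001,0,0,0,0,0,70,0.001,0,0,0,0,0,70,0.001,0,0,0,0,0,70,0.001,0,0.02,0,0,0,70,0.001,0,0.1,0,0,0,60,0.001,0,0.16,0,0,-0.06,60,0.0147,0.1,0.16,0,0,-0.12,60,0.0147,0.2,0.16,0,0,-0.18,60,0.0147,0.2,0.16,0,0,-0.24]
}}

```text
clock: 62.15
position: [0.468, 0.0383, 0.1745]
ee_rot: [0.918, 0.397, -0.0, -0.002]
ft_force: [0.4, -0.6, 0.1]
grip_width: 0.701
grasp_force: 0.0
```

Emit:
{"name": "step_arm", "arguments": {
  "commands": [60,0,0,0,0,0,-0.06,60,0,0,0,0,0,-0.12,60,0,0,0,0,0,-0.18,60,0,0,0,0,0,-0.26,60,0,0,0,0,0,-0.26,60,0,0,0,0,0,-0.26,60,0,0,0,0,0,-0.26,60,0,0,0,0,0,-0.26,60,0,0,0,0,0,-0.26,60,0,0,0,0,0,-0.26]
}}

```text
clock: 63.4
position: [0.4681, 0.0348, 0.1737]
ee_rot: [1.0, 0.001, 0.0, -0.002]
ft_force: [0.1, 0.0, -0.2]
grip_width: 0.697
grasp_force: 0.0
```

```bash
python3 - <<'E'
from fit import *
st(); to((.4711,.0359,.0815),-3.1)
pe=w2c('wrist'); im=camera('wrist'); np.save('im6.npy',im); np.save('pe6.npy',pe[1])
E
```

```text
t63.4 [0.4681 0.0348 0.1737] yaw 0.08 ztool [ 1.0e-04  3.1e-03 -1.0e+00] F [ 0.1  0.  -0.2] w59.5 g0.0 j [-0.46  0.02  0.29  1.95 -0.01  1.17 -1.73]
to [ 0.005   0.0018 -0.1536] [-0.001   0.     -0.0177]
```

Now descend, grip, lift.

Emit:
{"name": "step_arm", "arguments": {
  "commands": [60,0.005,0.0018,-0.05,-0.001,0,-0.0177,60,0.005,0.0018,-0.1,-0.001,0,-0.0177,60,0.005,0.0018,-0.135,-0.001,0,-0.0177,60,0.005,0.0018,-0.1525,-0.001,0,-0.0177,60,0.005,0.0018,-0.1525,-0.001,0,-0.0177,20,0.005,0.0018,-0.1525,-0.001,0,-0.0177,20,0.005,0.0018,-0.1525,-0.001,0,-0.0177,20,0.005,0.0018,-0.1525,-0.001,0,-0.0177,20,0.005,0.0018,-0.1525,-0.001,0,-0.0177,20,0.005,0.0018,-0.1525,-0.001,0,-0.0177],
  "squeeze": 25
}}

```text
clock: 64.7
position: [0.4717, 0.0361, 0.083]
ee_rot: [1.0, -0.027, 0.001, -0.0]
ft_force: [-2.0, -0.2, 6.2]
grip_width: 0.301
grasp_force: 25.2
```

Emit:
{"name": "step_arm", "arguments": {
  "commands": [20,0,0,0,0,0,0,20,0,0,0.005,0,0,0,20,0,0,0.012,0,0,0,20,0,0,0.02,0,0,0,20,0,0,0.04,0,0,0,20,0,0,0.08,0,0,0,20,0,0,0.12,0,0,0,20,0,0,0.12,0,0,0,20,0,0,0.12,0,0,0,20,0,0,0.12,0,0,0]
}}

```text
clock: 65.95
position: [0.4705, 0.0358, 0.1533]
ee_rot: [1.0, -0.027, -0.001, 0.0]
ft_force: [0.2, -0.5, -1.1]
grip_width: 0.301
grasp_force: 24.9
```

```bash
python3 - <<'E'
from fit import *
st(); to((.3885,-.3068,.16),30)
E
```

```text
t66.0 [0.4705 0.0358 0.1533] yaw -3.12 ztool [-1.4e-03 -4.0e-04 -1.0e+00] F [ 0.2 -0.5 -1.1] w25.7 g24.9 j [-0.46  0.05  0.3   1.97 -0.02  1.13 -1.78]
to [-0.1367 -0.571   0.0112] [ 0.0003 -0.0004  0.184 ]
```

Emit:
{"name": "step_arm", "arguments": {
  "commands": [20,-0.03,-0.1,0.011,0,0,0.05,20,-0.137,-0.571,0.011,0,0,0.184,20,-0.137,-0.571,0.011,0,0,0.184,20,-0.137,-0.571,0.011,0,0,0.184,20,-0.137,-0.571,0.011,0,0,0.184,20,-0.137,-0.571,0.011,0,0,0.184,20,-0.137,-0.571,0.011,0,0,0.184,20,-0.137,-0.571,-0.08,0,0,0.184,20,-0.137,-0.571,-0.15,0,0,0.184,20,-0.137,-0.571,-0.17,0,0,0.184]
}}

```text
clock: 67.2
position: [0.3874, -0.3051, 0.0497]
ee_rot: [0.966, 0.259, -0.002, -0.002]
ft_force: [-0.1, -0.2, 0.0]
grip_width: 0.299
grasp_force: 25.2
```

```bash
python3 - <<'E'
from fit import *
st(); to((.3885,-.3068,.0235),30)
E
```

```text
t67.2 [ 0.3874 -0.3051  0.0497] yaw 30.04 ztool [-0.0045  0.002  -1.    ] F [-0.1 -0.2  0. ] w25.5 g25.2 j [-0.01  0.28  0.66  2.02 -0.21  0.91 -0.29]
to [ 0.0018 -0.0028 -0.0436] [-0.0006 -0.0014 -0.0002]
```

Emit:
{"name": "step_arm", "arguments": {
  "commands": [20,0.0018,-0.0028,-0.015,-0.0006,-0.0014,0,20,0.0018,-0.0028,-0.025,-0.0006,-0.0014,0,20,0.0018,-0.0028,-0.032,-0.0006,-0.0014,0,20,0.0018,-0.0028,-0.037,-0.0006,-0.0014,0,20,0.0018,-0.0028,-0.04,-0.0006,-0.0014,0,20,0.0018,-0.0028,-0.042,-0.0006,-0.0014,0,20,0.0018,-0.0028,-0.044,-0.0006,-0.0014,0,20,0.0018,-0.0028,-0.044,-0.0006,-0.0014,0,20,0.0018,-0.0028,-0.044,-0.0006,-0.0014,0,20,0.0018,-0.0028,-0.044,-0.0006,-0.0014,0]
}}

```text
clock: 68.45
position: [0.39, -0.3084, 0.0258]
ee_rot: [0.966, 0.259, 0.002, 0.001]
ft_force: [-0.1, 0.7, -2.5]
grip_width: 0.297
grasp_force: 25.2
```

```bash
python3 - <<'E'
from fit import *
st()
E
```

```text
t68.5 [ 0.39   -0.3084  0.0258] yaw 30.00 ztool [ 0.0046 -0.0018 -1.    ] F [-0.1  0.7 -2.5] w25.3 g25.2 j [ 0.01  0.32  0.64  2.03 -0.26  0.86 -0.25]
```

Emit:
{"name": "step_arm", "arguments": {
  "commands": [20,0,0,-0.001,0.0006,0.0014,0,20,0,0,-0.002,0.0006,0.0014,0,20,0,0,-0.003,0.0006,0.0014,0,20,0,0,-0.004,0.0006,0.0014,0,20,0,0,-0.005,0.0006,0.0014,0,20,0,0,-0.006,0.0006,0.0014,0,20,0,0,-0.0065,0.0006,0.0014,0,20,0,0,-0.0065,0.0006,0.0014,0,20,0,0,-0.0065,0.0006,0.0014,0,20,0,0,-0.0065,0.0006,0.0014,0]
}}

```text
clock: 69.7
position: [0.39, -0.3083, 0.023]
ee_rot: [0.966, 0.259, 0.0, -0.001]
ft_force: [-8.1, 5.6, 21.8]
grip_width: 0.298
grasp_force: 28.1
```

```bash
python3 - <<'E'
from fit import *
st()
E
```

```text
t69.7 [ 0.39   -0.3083  0.023 ] yaw 29.98 ztool [ 4.0e-04  1.3e-03 -1.0e+00] F [-8.1  5.6 21.8] w25.4 g28.1 j [ 0.02  0.33  0.64  2.03 -0.26  0.86 -0.25]
```

Emit:
{"name": "step_arm", "arguments": {
  "commands": [20,0,0,0.003,0,0,0,20,0,0,0.004,0,0,0,50,0,0,0.004,0,0,0,50,0,0,0.004,0,0,0,50,0,0,0.004,0,0,0,50,0,0,0.03,0,0,0,50,0,0,0.1,0,0,0,60,0,0,0.2,0,0,-0.05,60,0.1,0.014,0.278,0,0,-0.11,60,0.16,0.014,0.278,0,0,-0.17]
}}

```text
clock: 70.95
position: [0.4886, -0.3002, 0.1934]
ee_rot: [1.0, -0.007, 0.003, 0.0]
ft_force: [0.8, -0.1, -0.1]
grip_width: 0.703
grasp_force: 0.0
```

Emit:
{"name": "step_arm", "arguments": {
  "commands": [60,0,0,0,0,0,-0.147,60,0,0,0,0,0,-0.147,60,0,0,0,0,0,-0.147,60,0,0,0,0,0,-0.147,60,0,0,0,0,0,-0.147,60,0,0,0,0,0,-0.147,60,0,0,0,0,0,-0.147,60,0,0,0,0,0,-0.147,60,0,0,0,0,0,-0.147,60,0,0,0,0,0,-0.147]
}}

```text
clock: 72.2
position: [0.4859, -0.3, 0.1886]
ee_rot: [0.972, -0.233, 0.0, -0.0]
ft_force: [-0.2, 0.1, -0.4]
grip_width: 0.708
grasp_force: 0.0
```

```bash
python3 - <<'E'
from fit import *
st(); pe=w2c('wrist'); im=camera('wrist'); np.save('im7.npy',im); np.save('pe7.npy',pe[1])
out=np.zeros((600,800,3),np.uint8)
for i,(x,y,w) in enumerate([(.486,-.297,-28),(.3895,-.308,30)]):
    u=proj('wrist',[x,y,.02],pe)[0]; print(u)
    if 0<u[1]<384:
        x0,y0=max(0,int(u[0]-58)),max(0,int(u[1]-55)); box=(x0,y0,min(512,x0+116),min(384,y0+110))
        try:
            f=fit(im,pe,box,x,y,w); print(f,box)
            o=overlay(im,pe,box,f[0],k=3); out[:o.shape[0],i*400:i*400+o.shape[1]]=o
        except Exception as e: print(e)
out[340:340+255,0:340]=cv2.resize(im,(340,255))
cv2.imwrite('pics/b1.png',out[:,:,::-1])
E
```

```text
t72.2 [ 0.4859 -0.3     0.1886] yaw -26.95 ztool [ 1.e-04 -0.e+00 -1.e+00] F [-0.2  0.1 -0.4] w60.5 g0.0 j [-0.2   0.3   0.81  1.7  -0.23  1.24 -1.38]
[253.36254383 166.72630956]
(array([ 481.51152153, -305.24329888,  -30.73126735]), np.float64(0.02460260889442227), np.float64(0.02930264142107384)) (195, 111, 311, 221)
[300.4468315  235.67522613]
(array([ 384.5534595 , -308.44287883,   26.23809807]), np.float64(0.12524089031270366), np.float64(0.12896334987643682)) (242, 180, 358, 290)
```

Emit:
{"name": "step_arm", "arguments": {
  "commands": [55,-0.0073,-0.0087,-0.1,0,0,-0.0208,55,-0.0073,-0.0087,-0.18,0,0,-0.0208,55,-0.0073,-0.0087,-0.24,0,0,-0.0208,55,-0.0073,-0.0087,-0.265,0,0,-0.0208,55,-0.0073,-0.0087,-0.2785,0,0,-0.0208,55,-0.0073,-0.0087,-0.2785,0,0,-0.0208,20,-0.0073,-0.0087,-0.2785,0,0,-0.0208,20,-0.0073,-0.0087,-0.2785,0,0,-0.0208,20,-0.0073,-0.0087,-0.2785,0,0,-0.0208,20,-0.0073,-0.0087,-0.2785,0,0,-0.0208],
  "squeeze": 25
}}

```text
clock: 73.5
position: [0.4823, -0.3056, 0.0227]
ee_rot: [0.964, -0.265, 0.001, 0.0]
ft_force: [-1.8, 1.8, 7.6]
grip_width: 0.293
grasp_force: 26.2
```

Emit:
{"name": "step_arm", "arguments": {
  "commands": [20,0,0,0,0,0,0,20,0,0,0,0,0,0,20,0,0,0,0,0,0,20,0,0,0.01,0,0,0,20,0,0,0.03,0,0,0,20,0,0,0.06,0,0,0,20,0,0,0.14,0,0,0,20,0,0,0.22,0,0,0,20,0,0,0.22,0,0,0,20,0,0,0.22,0,0,0]
}}

```text
clock: 74.75
position: [0.4815, -0.3048, 0.1536]
ee_rot: [0.964, -0.265, 0.0, -0.0]
ft_force: [0.5, 0.4, -1.8]
grip_width: 0.299
grasp_force: 25.2
```

```bash
python3 - <<'E'
from fit import *
st(); to((.4711,.0363,.16),-3.1)
E
```

```text
t74.8 [ 0.4815 -0.3048  0.1536] yaw -30.68 ztool [ 4.e-04  4.e-04 -1.e+00] F [ 0.5  0.4 -1.8] w25.6 g25.2 j [-0.19  0.34  0.82  1.75 -0.27  1.17 -1.4 ]
to [-0.0173  0.5686  0.0107] [-2.000e-04  1.000e-04  1.532e-01]
```

Emit:
{"name": "step_arm", "arguments": {
  "commands": [20,0,0.1,0.011,0,0,0.05,20,-0.0162,0.568,0.011,0,0,0.1532,20,-0.0162,0.568,0.011,0,0,0.1532,20,-0.0162,0.568,0.011,0,0,0.1532,20,-0.0162,0.568,0.011,0,0,0.1532,20,-0.0162,0.568,0.011,0,0,0.1532,20,-0.0162,0.568,0.011,0,0,0.1532,20,-0.0162,0.568,-0.04,0,0,0.1532,20,-0.0162,0.568,-0.08,0,0,0.1532,20,-0.0162,0.568,-0.085,0,0,0.1532]
}}

```text
clock: 76.0
position: [0.4703, 0.0341, 0.1007]
ee_rot: [1.0, -0.028, -0.002, 0.001]
ft_force: [0.7, -0.5, -1.0]
grip_width: 0.299
grasp_force: 25.2
```

```bash
python3 - <<'E'
from fit import *
st(); to((.4718,.0360,.0875),-3.1)
E
```

```text
t76.0 [0.4703 0.0341 0.1007] yaw -3.20 ztool [-0.0038 -0.0019 -1.    ] F [ 0.7 -0.5 -1. ] w25.5 g25.2 j [-0.68  0.12  0.55  2.03 -0.07  1.01 -1.73]
to [ 0.0025  0.0031 -0.022 ] [ 0.0006 -0.0012  0.0006]
```

Emit:
{"name": "step_arm", "arguments": {
  "commands": [20,0.0005,0.001,0,0,0,0,20,0.0005,0.001,-0.006,0,0,0,20,0.0005,0.001,-0.012,0,0,0,20,0.0005,0.001,-0.016,0,0,0,20,0.0005,0.001,-0.019,0,0,0.006,20,0.0005,0.001,-0.021,0,0,0.012,20,0.0005,0.001,-0.022,0,0,0,20,0.0005,0.001,-0.022,0,0,-0.012,20,0.0005,0.001,-0.022,0,0,0,20,0.0005,0.001,-0.022,0,0,0]
}}

```text
clock: 77.25
position: [0.4735, 0.0363, 0.0906]
ee_rot: [1.0, -0.027, 0.001, -0.0]
ft_force: [-1.3, -0.4, 10.3]
grip_width: 0.297
grasp_force: 26.8
```

```bash
python3 - <<'E'
from fit import *
st()
E
```

```text
t77.2 [0.4735 0.0363 0.0906] yaw -3.05 ztool [ 2.8e-03  7.0e-04 -1.0e+00] F [-1.3 -0.4 10.3] w25.4 g26.8 j [-0.68  0.14  0.54  2.04 -0.09  0.98 -1.72]
```

Emit:
{"name": "step_arm", "arguments": {
  "commands": [20,0,0,0,0,0,0.014,20,0,0,0,0,0,-0.014,20,-0.0015,0,0,0,0,-0.014,20,-0.0015,0,0,0,0,0,20,-0.0015,0,0,0,0,0.014,20,-0.003,0,0,0,0,0.014,20,-0.003,0,0,0,0,0,20,-0.003,0,0,0,0,-0.014,20,-0.003,0,0,0,0,0,20,-0.003,0,0,0,0,0]
}}

```text
clock: 78.5
position: [0.4701, 0.0362, 0.0892]
ee_rot: [1.0, -0.027, -0.0, 0.0]
ft_force: [0.4, 1.0, -1.1]
grip_width: 0.298
grasp_force: 25.4
```

```bash
python3 - <<'E'
from fit import *
st()
E
```

```text
t78.5 [0.4701 0.0362 0.0892] yaw -3.13 ztool [-3.e-04 -1.e-04 -1.e+00] F [ 0.4  1.  -1.1] w25.5 g25.4 j [-0.68  0.14  0.54  2.04 -0.08  0.98 -1.72]
```

Emit:
{"name": "step_arm", "arguments": {
  "commands": [20,0,0,-0.002,0,0,0,20,0,0,-0.004,0,0,0,20,0,0,-0.006,0,0,0,20,0,0,-0.008,0,0,0,20,0,0,-0.01,0,0,0,20,0,0,-0.012,0,0,0,20,0,0,-0.0135,0,0,0,20,0,0,-0.0145,0,0,0,20,0,0,-0.015,0,0,0,20,0,0,-0.015,0,0,0]
}}

```text
clock: 79.75
position: [0.4724, 0.0362, 0.0824]
ee_rot: [1.0, -0.027, 0.002, -0.001]
ft_force: [-1.8, -2.0, 19.2]
grip_width: 0.299
grasp_force: 28.0
```

```bash
python3 - <<'E'
from fit import *
st()
E
```

```text
t79.8 [0.4724 0.0362 0.0824] yaw -3.14 ztool [ 0.0039  0.0011 -1.    ] F [-1.8 -2.  19.2] w25.5 g28.0 j [-0.68  0.15  0.54  2.05 -0.09  0.96 -1.71]
```

Emit:
{"name": "step_arm", "arguments": {
  "commands": [20,0,0,0.006,0,0,0,50,0,0,0.006,0,0,0,50,0,0,0.006,0,0,0,50,0,0,0.006,0,0,0,50,0,0,0.03,0,0,0,50,0,0,0.08,0,0,0,60,0,0,0.17,0,0,0.05,70,0,-0.1,0.2,0,0,0.11,70,-0.014,-0.202,0.2,0,0,0.17,70,-0.014,-0.202,0.15,0,0,0.23]
}}

```text
clock: 81.0
position: [0.4631, -0.0887, 0.173]
ee_rot: [0.952, 0.307, 0.003, 0.001]
ft_force: [0.3, 0.7, -0.5]
grip_width: 0.819
grasp_force: 0.0
```

Emit:
{"name": "step_arm", "arguments": {
  "commands": [70,0,0,0,0,0,0.06,70,0,0,0,0,0,0.12,70,0,0,0,0,0,0.18,70,0,0,0,0,0,0.27,70,0,0,0,0,0,0.27,70,0,0,0,0,0,0.27,70,0,0,0,0,0,0.27,70,0,0,0,0,0,0.27,70,0,0,0,0,0,0.27,70,0,0,0,0,0,0.27]
}}

```text
clock: 82.25
position: [0.462, -0.085, 0.1704]
ee_rot: [0.741, 0.671, 0.0, -0.0]
ft_force: [0.1, 0.8, -0.1]
grip_width: 0.821
grasp_force: 0.0
```

```bash
python3 - <<'E'
from fit import *
st(); to((.4625,-.086,.076),86.9)
E
```

```text
t82.2 [ 0.462  -0.085   0.1704] yaw 84.31 ztool [-0.e+00  1.e-04 -1.e+00] F [ 0.1  0.8 -0.1] w70.2 g0.0 j [-0.57  0.01  0.67  1.97 -0.01  1.16  0.  ]
to [ 0.0009 -0.0017 -0.1573] [-0.     -0.      0.0144]
```

Emit:
{"name": "step_arm", "arguments": {
  "commands": [70,0.001,-0.0017,-0.06,0,0,0.0144,70,0.001,-0.0017,-0.12,0,0,0.0144,70,0.001,-0.0017,-0.157,0,0,0.0144,70,0.001,-0.0017,-0.157,0,0,0.0144,70,0.001,-0.0017,-0.157,0,0,0.0144,0,0.001,-0.0017,-0.157,0,0,0.0144,0,0.001,-0.0017,-0.157,0,0,0.0144,0,0.001,-0.0017,-0.157,0,0,0.0144,0,0.001,-0.0017,-0.157,0,0,0.0144,0,0.001,-0.0017,-0.157,0,0,0.0144],
  "squeeze": 30
}}

```text
clock: 83.5
position: [0.4635, -0.0859, 0.077]
ee_rot: [0.726, 0.688, 0.001, 0.0]
ft_force: [0.0, -0.6, 6.0]
grip_width: 0.294
grasp_force: 29.2
```

Emit:
{"name": "step_arm", "arguments": {
  "commands": [0,-0.001,-0.01,0,0,0,0,0,-0.0015,-0.022,0,0,0,0,0,-0.002,-0.034,0,0,0,0,0,-0.003,-0.046,0,0,0,0,0,-0.004,-0.05,0,0,0,0,0,-0.005,-0.053,0,0,0,0,0,-0.006,-0.056,0,0,0,0,0,-0.006,-0.059,0,0,0,0,0,-0.006,-0.06,0,0,0,0,0,-0.006,-0.06,0,0,0,0]
}}

```text
clock: 84.75
position: [0.4602, -0.1215, 0.077]
ee_rot: [0.726, 0.688, 0.001, 0.001]
ft_force: [1.6, 2.7, 6.3]
grip_width: 0.294
grasp_force: 29.7
```

```bash
python3 - <<'E'
from fit import *
st()
E
```

```text
t84.8 [ 0.4602 -0.1215  0.077 ] yaw 86.95 ztool [ 2.3e-03  8.0e-04 -1.0e+00] F [1.6 2.7 6.3] w25.1 g29.7 j [-0.48  0.18  0.7   2.05 -0.14  0.96  0.24]
```

Emit:
{"name": "step_arm", "arguments": {
  "commands": [0,0,-0.001,0,0,0,0,0,0,-0.002,0,0,0,0,0,0,-0.003,0,0,0,0,0,0,-0.004,0,0,0,0,0,0,-0.005,0,0,0,0,0,0,-0.005,0,0,0,0,0,0,-0.005,0,0,0,0,0,0,-0.005,0,0,0,0,0,0,-0.005,0,0,0,0,0,0,-0.005,0,0,0,0]
}}

```text
clock: 86.0
position: [0.4602, -0.1215, 0.077]
ee_rot: [0.725, 0.689, 0.002, -0.001]
ft_force: [-0.1, 15.2, 11.2]
grip_width: 0.297
grasp_force: 30.0
```

```bash
python3 - <<'E'
from fit import *
st()
E
```

```text
t86.0 [ 0.4602 -0.1215  0.077 ] yaw 87.08 ztool [ 0.0013  0.0044 -1.    ] F [-0.1 15.2 11.2] w25.3 g30.0 j [-0.47  0.18  0.7   2.05 -0.15  0.96  0.25]
```

Emit:
{"name": "step_arm", "arguments": {
  "commands": [0,0.002,0.02,0,0,0,0,0,0.02,0.04,0,0,0,0,0,0.045,0.0488,0,0,0,0,0,0.07,0.0488,0,0,0,0,0,0.095,0.0488,0,0,0,0,0,0.12,0.0488,0,0,0,0,0,0.145,0.0488,0,0,0,0,0,0.168,0.0488,0,0,0,0,0,0.1765,0.0488,0,0,0,0,0,0.1765,0.0488,0,0,0,0]
}}

```text
clock: 87.25
position: [0.5662, -0.0964, 0.0771]
ee_rot: [0.726, 0.688, 0.001, 0.001]
ft_force: [2.9, -0.7, 6.2]
grip_width: 0.295
grasp_force: 30.3
```

```bash
python3 - <<'E'
from fit import *
st()
E
```

```text
t87.2 [ 0.5662 -0.0964  0.0771] yaw 86.90 ztool [ 2.3e-03 -8.0e-04 -1.0e+00] F [ 2.9 -0.7  6.2] w25.2 g30.3 j [-0.43  0.41  0.64  1.8  -0.28  1.02  0.26]
```

Emit:
{"name": "step_arm", "arguments": {
  "commands": [0,-0.0005,0.0015,0,0,0,0,0,-0.0005,0.0015,0,0,0,0,0,-0.0005,0.0015,0,0,0,0,70,-0.0005,0.0015,0,0,0,0,70,-0.0005,0.0015,0,0,0,0,70,-0.0005,0.0015,0,0,0,0,70,-0.0005,0.0015,0,0,0,0,70,-0.0005,0.0015,0.03,0,0,0,70,-0.0005,0.0015,0.1,0,0,0,70,-0.0005,0.0015,0.2,0,0,0]
}}

```text
clock: 88.5
position: [0.5638, -0.0948, 0.1977]
ee_rot: [0.726, 0.688, -0.001, -0.001]
ft_force: [1.1, 0.6, 0.2]
grip_width: 0.825
grasp_force: 0.0
```

```bash
python3 - <<'E'
from fit import *
st(); to((.5955,.0285,.30),86.9)
E
```

```text
t88.5 [ 0.5638 -0.0948  0.1977] yaw 86.90 ztool [-1.8e-03 -2.0e-04 -1.0e+00] F [1.1 0.6 0.2] w70.5 g0.0 j [-0.49  0.27  0.69  1.68 -0.18  1.25  0.18]
to [0.0529 0.2056 0.1705] [ 0.     -0.0006 -0.    ]
```

Emit:
{"name": "step_arm", "arguments": {
  "commands": [0,0,0,0.1,0,0,0,0,0,0,0.2,0,0,0,0,0,0,0.24,0,0,0,0,0.0529,0.1,0.24,0,0,0,0,0.0529,0.2056,0.24,0,0,0,0,0.0529,0.2056,0.24,0,0,0,0,0.0529,0.2056,0.2,0,0,0,0,0.0529,0.2056,0.17,0,0,0,0,0.0529,0.2056,0.16,0,0,0,0,0.0529,0.2056,0.15,0,0,0]
}}

```text
clock: 89.75
position: [0.5963, 0.028, 0.2867]
ee_rot: [0.726, 0.688, 0.0, 0.0]
ft_force: [-2.5, -0.1, 2.9]
grip_width: -0.0
grasp_force: 1.4
```

Emit:
{"name": "step_arm", "arguments": {
  "commands": [0,0,0,-0.008,0,0,0,0,0,0,-0.016,0,0,0,0,0,0,-0.023,0,0,0,0,0,0,-0.029,0,0,0,0,0,0,-0.034,0,0,0,0,0,0,-0.038,0,0,0,0,0,0,-0.041,0,0,0,0,0,0,-0.0425,0,0,0,0,0,0,-0.0425,0,0,0,0,0,0,-0.0425,0,0,0]
}}

```text
clock: 91.0
position: [0.5966, 0.0281, 0.263]
ee_rot: [0.726, 0.688, 0.001, 0.0]
ft_force: [-9.0, -3.4, 20.7]
grip_width: 0.002
grasp_force: 10.4
```

```bash
python3 - <<'E'
from fit import *
st()
E
```

```text
t91.0 [0.5966 0.0281 0.263 ] yaw 86.90 ztool [ 0.002  0.001 -1.   ] F [-9.  -3.4 20.7] w0.2 g10.4 j [-0.64  0.28  0.64  1.52 -0.17  1.39 -0.04]
```

Emit:
{"name": "step_arm", "arguments": {
  "commands": [0,0,0,0,0,0,0,0,0,0,0,0,0,0,0,0,0,0,0,0,0,0,0,0,0,0,0,0,0,0,0,0.05,0,0,0,0,0,0,0.12,0,0,0,0,-0.0495,-0.1,0.15,0,0,0,50,-0.0495,-0.2065,0.15,0,0,0,70,-0.0495,-0.2065,0.1,0,0,0,70,-0.0495,-0.2065,0,0,0,0]
}}

```text
clock: 92.25
position: [0.5679, -0.0963, 0.2612]
ee_rot: [0.726, 0.687, 0.002, 0.001]
ft_force: [1.6, 0.8, -1.5]
grip_width: 0.634
grasp_force: 0.0
```

```bash
python3 - <<'E'
from fit import *
st(); to((.5658,-.0956,.077),86.9)
E
```

```text
t92.2 [ 0.5679 -0.0963  0.2612] yaw 86.83 ztool [ 5.1e-03  8.0e-04 -1.0e+00] F [ 1.6  0.8 -1.5] w54.1 g0.0 j [-0.51  0.23  0.71  1.59 -0.16  1.37  0.16]
to [-0.0035  0.0012 -0.307 ] [-0.0003  0.0016  0.0004]
```

Emit:
{"name": "step_arm", "arguments": {
  "commands": [70,-0.001,0.0006,-0.1,0,0,0,70,-0.001,0.0006,-0.2,0,0,0,70,-0.001,0.0006,-0.28,0,0,0,70,-0.001,0.0006,-0.305,0,0,0,70,-0.001,0.0006,-0.305,0,0,0,0,-0.001,0.0006,-0.305,0,0,0,0,-0.001,0.0006,-0.305,0,0,0,0,-0.001,0.0006,-0.305,0,0,0,0,-0.001,0.0006,-0.305,0,0,0,0,-0.001,0.0006,-0.305,0,0,0]
}}

```text
clock: 93.5
position: [0.5669, -0.095, 0.079]
ee_rot: [0.726, 0.688, 0.001, 0.0]
ft_force: [-1.4, 0.5, 7.9]
grip_width: 0.291
grasp_force: 30.1
```

```bash
python3 - <<'E'
from fit import *
st()
E
```

```text
t93.5 [ 0.5669 -0.095   0.079 ] yaw 86.92 ztool [ 2.e-03  6.e-04 -1.e+00] F [-1.4  0.5  7.9] w24.8 g30.1 j [-0.45  0.41  0.65  1.8  -0.29  1.03  0.26]
```

Emit:
{"name": "step_arm", "arguments": {
  "commands": [0,0.008,0.001,0,0,0,0,0,0.018,0.002,0,0,0,0,0,0.028,0.003,0,0,0,0,0,0.038,0.004,0,0,0,0,0,0.047,0.0045,0,0,0,0,0,0.051,0.0045,0,0,0,0,0,0.051,0.0045,0,0,0,0,0,0.051,0.0045,0,0,0,0,0,0.051,0.0045,0,0,0,0,0,0.051,0.0045,0,0,0,0]
}}

```text
clock: 94.75
position: [0.5976, -0.0931, 0.079]
ee_rot: [0.726, 0.688, 0.001, 0.001]
ft_force: [0.4, -1.4, 5.7]
grip_width: 0.295
grasp_force: 29.9
```

```bash
python3 - <<'E'
from fit import *
st()
E
```

```text
t94.8 [ 0.5976 -0.0931  0.079 ] yaw 86.89 ztool [ 2.6e-03 -5.0e-04 -1.0e+00] F [ 0.4 -1.4  5.7] w25.2 g29.9 j [-0.42  0.47  0.64  1.72 -0.32  1.05  0.27]
```

Good. Release and go to the cap.

Emit:
{"name": "step_arm", "arguments": {
  "commands": [0,0,0,0,0,0,0,70,0,0,0,0,0,0,70,0,0,0,0,0,0,70,0,0,0,0,0,0,70,0,0,0,0,0,0,70,0,0,0.03,0,0,0,70,0,0,0.1,0,0,0,50,0,0,0.2,0,0,0,0,0,0,0.3,0,0,0,0,0,0,0.4,0,0,0]
}}

```text
clock: 96.0
position: [0.5961, -0.0927, 0.3212]
ee_rot: [0.726, 0.688, 0.001, 0.0]
ft_force: [1.4, -0.1, 0.1]
grip_width: 0.182
grasp_force: 0.0
```

```bash
python3 - <<'E'
from fit import *
st(); to((.5958,.0285,.30),86.9)
E
```

```text
t96.0 [ 0.5961 -0.0927  0.3212] yaw 86.88 ztool [ 1.5e-03  3.0e-04 -1.0e+00] F [ 1.4 -0.1  0.1] w15.6 g0.0 j [-0.48  0.29  0.72  1.41 -0.19  1.51  0.17]
to [-0.0006  0.2019 -0.0353] [-0.0001  0.0005  0.0001]
```

Emit:
{"name": "step_arm", "arguments": {
  "commands": [0,0,0.03,0.03,0,0,0,0,0,0.11,0.03,0,0,0,0,0,0.2019,0.03,0,0,0,0,0,0.2019,0.03,0,0,0,0,0,0.2019,0,0,0,0,0,0,0.2019,-0.03,0,0,0,0,0,0.2019,-0.04,0,0,0,0,0,0.2019,-0.048,0,0,0,0,0,0.2019,-0.056,0,0,0,0,0,0.2019,-0.064,0,0,0]
}}

```text
clock: 97.25
position: [0.5968, 0.0284, 0.2794]
ee_rot: [0.726, 0.688, 0.0, 0.0]
ft_force: [-1.7, -1.8, 4.4]
grip_width: -0.001
grasp_force: 1.6
```

Emit:
{"name": "step_arm", "arguments": {
  "commands": [0,0,0,-0.008,0,0,0,0,0,0,-0.015,0,0,0,0,0,0,-0.021,0,0,0,0,0,0,-0.026,0,0,0,0,0,0,-0.029,0,0,0,0,0,0,-0.031,0,0,0,0,0,0,-0.031,0,0,0,0,0,0,-0.031,0,0,0,0,0,0,-0.031,0,0,0,0,0,0,-0.031,0,0,0]
}}

```text
clock: 98.5
position: [0.597, 0.0285, 0.263]
ee_rot: [0.726, 0.688, 0.001, 0.0]
ft_force: [-7.7, -2.6, 21.6]
grip_width: 0.001
grasp_force: 10.4
```

```bash
python3 - <<'E'
from fit import *
st()
E
```

```text
t98.5 [0.597  0.0285 0.263 ] yaw 86.90 ztool [ 0.0021  0.0011 -1.    ] F [-7.7 -2.6 21.6] w0.1 g10.4 j [-0.65  0.29  0.65  1.52 -0.18  1.39 -0.04]
```

Emit:
{"name": "step_arm", "arguments": {
  "commands": [0,0,0,0,0,0,0,0,0,0,0,0,0,0,0,0,0,0,0,0,0,0,0,0,0,0,0,0,0,0,0,0.05,0,0,0,0,0,0,0.12,0,0,0,0,0.002,-0.1,0.15,0,0,0,50,0.002,-0.2027,0.15,0,0,0,70,0.002,-0.2027,0.1,0,0,0,70,0.002,-0.2027,0,0,0,0]
}}

```text
clock: 99.75
position: [0.599, -0.0932, 0.261]
ee_rot: [0.726, 0.688, 0.002, 0.001]
ft_force: [0.7, 0.3, -0.5]
grip_width: 0.635
grasp_force: 0.0
```

Emit:
{"name": "step_arm", "arguments": {
  "commands": [70,0,0,-0.1,0,0,0,70,0,0,-0.2,0,0,0,70,0,0,-0.28,0,0,0,70,0,0,-0.303,0,0,0,70,0,0,-0.303,0,0,0,0,0,0,-0.303,0,0,0,0,0,0,-0.303,0,0,0,0,0,0,-0.303,0,0,0,0,0,0,-0.303,0,0,0,0,0,0,-0.303,0,0,0]
}}

```text
clock: 101.0
position: [0.5986, -0.0928, 0.0802]
ee_rot: [0.726, 0.688, 0.001, 0.001]
ft_force: [-2.5, 0.6, 7.3]
grip_width: 0.295
grasp_force: 30.0
```

```bash
python3 - <<'E'
from fit import *
st()
E
```

```text
t101.0 [ 0.5986 -0.0928  0.0802] yaw 86.92 ztool [ 2.1e-03  5.0e-04 -1.0e+00] F [-2.5  0.6  7.3] w25.2 g30.0 j [-0.43  0.48  0.64  1.71 -0.32  1.06  0.27]
```

Emit:
{"name": "step_arm", "arguments": {
  "commands": [0,-0.005,0.0003,0,0,0,0,0,-0.025,0.0015,0,0,0,0,0,-0.05,0.003,0,0,0,0,0,-0.075,0.0045,0,0,0,0,0,-0.1,0.006,0,0,0,0,0,-0.125,0.0075,0,0,0,0,0,-0.15,0.009,0,0,0,0,0,-0.175,0.0105,0,0,0,0,0,-0.2,0.012,0,0,0,0,0,-0.214,0.0128,0,0,0,0]
}}

```text
clock: 102.25
position: [0.4705, -0.085, 0.0802]
ee_rot: [0.726, 0.688, 0.002, 0.001]
ft_force: [3.4, -0.2, 7.8]
grip_width: 0.299
grasp_force: 31.3
```

Emit:
{"name": "step_arm", "arguments": {
  "commands": [0,-0.004,0.0002,0,0,0,0,0,-0.008,0.0004,0,0,0,0,0,-0.011,0.0006,0,0,0,0,0,-0.013,0.0006,0,0,0,0,0,-0.015,0.0006,0,0,0,0,0,-0.016,0.0006,0,0,0,0,0,-0.016,0.0006,0,0,0,0,0,-0.016,0.0006,0,0,0,0,0,-0.016,0.0006,0,0,0,0,0,-0.016,0.0006,0,0,0,0]
}}

```text
clock: 103.5
position: [0.4624, -0.0846, 0.0802]
ee_rot: [0.726, 0.688, 0.002, 0.002]
ft_force: [7.9, 0.4, 1.0]
grip_width: 0.296
grasp_force: 31.0
```

```bash
python3 - <<'E'
from fit import *
st()
E
```

```text
t103.5 [ 0.4624 -0.0846  0.0802] yaw 86.94 ztool [ 5.6e-03  3.0e-04 -1.0e+00] F [7.9 0.4 1. ] w25.3 g31.0 j [-0.57  0.15  0.71  2.07 -0.12  0.96  0.15]
```

Emit:
{"name": "step_arm", "arguments": {
  "commands": [0,0.0005,0,0,0,0,0,70,0.0005,0,0,0,0,0,70,0.0005,0,0,0,0,0,70,0.0005,0,0,0,0,0,70,0.0005,0,0.02,0,0,0,70,0.0005,0,0.1,0,0,0,60,0.0005,0,0.16,0,0,-0.06,60,0.0135,0.1,0.16,0,0,-0.12,60,0.0135,0.202,0.16,0,0,-0.18,60,0.0135,0.202,0.16,0,0,-0.24]
}}

```text
clock: 104.75
position: [0.4678, 0.0398, 0.1756]
ee_rot: [0.918, 0.397, 0.0, -0.0]
ft_force: [-0.1, -1.3, -0.7]
grip_width: 0.709
grasp_force: 0.0
```

Emit:
{"name": "step_arm", "arguments": {
  "commands": [60,0,0,0,0,0,-0.06,60,0,0,0,0,0,-0.12,60,0,0,0,0,0,-0.18,60,0,0,0,0,0,-0.27,60,0,0,0,0,0,-0.27,60,0,0,0,0,0,-0.27,60,0,0,0,0,0,-0.27,60,0,0,0,0,0,-0.27,60,0,0,0,0,0,-0.27,60,0,0,0,0,0,-0.27]
}}

```text
clock: 106.0
position: [0.4679, 0.0365, 0.1748]
ee_rot: [1.0, -0.015, 0.0, 0.0]
ft_force: [0.0, -0.3, -1.1]
grip_width: 0.701
grasp_force: 0.0
```

```bash
python3 - <<'E'
from fit import *
st(); to((.4706,.0365,.0825),-3.1)
E
```

```text
t106.0 [0.4679 0.0365 0.1748] yaw -1.72 ztool [ 1.e-04 -1.e-04 -1.e+00] F [ 0.  -0.3 -1.1] w59.9 g0.0 j [-0.77  0.01  0.6   1.96 -0.01  1.17 -1.76]
to [ 4.500e-03  1.000e-04 -1.539e-01] [ 0.      0.     -0.0077]
```

Emit:
{"name": "step_arm", "arguments": {
  "commands": [60,0.0045,0,-0.05,0,0,-0.0077,60,0.0045,0,-0.1,0,0,-0.0077,60,0.0045,0,-0.135,0,0,-0.0077,60,0.0045,0,-0.1535,0,0,-0.0077,60,0.0045,0,-0.1535,0,0,-0.0077,20,0.0045,0,-0.1535,0,0,-0.0077,20,0.0045,0,-0.1535,0,0,-0.0077,20,0.0045,0,-0.1535,0,0,-0.0077,20,0.0045,0,-0.1535,0,0,-0.0077,20,0.0045,0,-0.1535,0,0,-0.0077],
  "squeeze": 25
}}

```text
clock: 107.25
position: [0.4712, 0.0367, 0.0836]
ee_rot: [1.0, -0.027, 0.001, -0.0]
ft_force: [-1.1, 0.8, 6.5]
grip_width: 0.295
grasp_force: 25.0
```

Emit:
{"name": "step_arm", "arguments": {
  "commands": [20,0,0,0,0,0,0,20,0,0,0.005,0,0,0,20,0,0,0.012,0,0,0,20,0,0,0.02,0,0,0,20,0,0,0.04,0,0,0,20,0,0,0.08,0,0,0,20,0,0,0.12,0,0,0,20,0,0,0.12,0,0,0,20,0,0,0.12,0,0,0,20,0,0,0.12,0,0,0]
}}

```text
clock: 108.5
position: [0.4701, 0.0364, 0.154]
ee_rot: [1.0, -0.027, -0.001, 0.0]
ft_force: [-0.1, -0.9, -1.5]
grip_width: 0.297
grasp_force: 25.0
```

```bash
python3 - <<'E'
from fit import *
st(); to((.4834,-.3035,.16),-5)
E
```

```text
t108.5 [0.4701 0.0364 0.154 ] yaw -3.12 ztool [-1.2e-03 -5.0e-04 -1.0e+00] F [-0.1 -0.9 -1.5] w25.4 g25.0 j [-0.77  0.04  0.61  1.98 -0.03  1.13 -1.77]
to [ 0.0222 -0.5664  0.01  ] [ 0.0002 -0.0004 -0.0104]
```

Emit:
{"name": "step_arm", "arguments": {
  "commands": [20,0,-0.1,0.011,0,0,-0.03,20,0.0222,-0.5664,0.011,0,0,-0.15,20,0.0222,-0.5664,0.011,0,0,-0.15,20,0.0222,-0.5664,0.011,0,0,-0.15,20,0.0222,-0.5664,0.011,0,0,-0.15,20,0.0222,-0.5664,0.011,0,0,-0.15,20,0.0222,-0.5664,0.011,0,0,-0.15,20,0.0222,-0.5664,0.011,0,0,-0.15,20,0.0222,-0.5664,-0.08,0,0,-0.15,20,0.0222,-0.5664,-0.14,0,0,-0.15]
}}

```text
clock: 109.75
position: [0.4841, -0.301, 0.0688]
ee_rot: [0.966, -0.259, -0.0, -0.001]
ft_force: [0.3, 1.5, -1.5]
grip_width: 0.298
grasp_force: 25.1
```

```bash
python3 - <<'E'
from fit import *
st(); to((.4834,-.3035,.0235),-30)
E
```

```text
t109.8 [ 0.4841 -0.301   0.0688] yaw -29.97 ztool [-5.0e-04  1.6e-03 -1.0e+00] F [ 0.3  1.5 -1.5] w25.4 g25.1 j [-0.18  0.47  0.81  1.82 -0.39  1.03 -1.3 ]
to [-0.0011 -0.0042 -0.0755] [-0.0005 -0.0002 -0.0002]
```

Emit:
{"name": "step_arm", "arguments": {
  "commands": [20,0,0,-0.03,0,0,0,20,0,0,-0.05,0,0,0,20,0,0,-0.06,0,0,0,20,0,0,-0.067,0,0,0,20,0,0,-0.071,0,0,0,20,0,0,-0.074,0,0,0,20,0,0,-0.076,0,0,0,20,0,0,-0.077,0,0,0,20,0,0,-0.078,0,0,0,20,0,0,-0.078,0,0,0]
}}

```text
clock: 111.0
position: [0.4839, -0.3034, 0.024]
ee_rot: [0.966, -0.26, 0.0, 0.0]
ft_force: [0.1, -1.3, -1.5]
grip_width: 0.299
grasp_force: 25.1
```

```bash
python3 - <<'E'
from fit import *
st()
E
```

```text
t111.0 [ 0.4839 -0.3034  0.024 ] yaw -30.12 ztool [ 1.e-04 -1.e-04 -1.e+00] F [ 0.1 -1.3 -1.5] w25.5 g25.1 j [-0.14  0.53  0.77  1.85 -0.45  0.95 -1.26]
```

Nearly down; lower a bit further, then release and retreat to a viewing pose over both models.

Emit:
{"name": "step_arm", "arguments": {
  "commands": [20,0,0,-0.001,0,0,0,20,0,0,-0.002,0,0,0,20,0,0,-0.0025,0,0,0,20,0,0,-0.003,0,0,0,20,0,0,-0.0035,0,0,0,20,0,0,-0.004,0,0,0,20,0,0,-0.0045,0,0,0,20,0,0,-0.0045,0,0,0,20,0,0,-0.0045,0,0,0,20,0,0,-0.0045,0,0,0]
}}

```text
clock: 112.25
position: [0.484, -0.3034, 0.0236]
ee_rot: [0.966, -0.26, 0.0, -0.001]
ft_force: [-12.1, 8.2, 33.0]
grip_width: 0.298
grasp_force: 29.5
```

```bash
python3 - <<'E'
from fit import *
st()
E
```

```text
t112.2 [ 0.484  -0.3034  0.0236] yaw -30.14 ztool [ 9.0e-04  1.8e-03 -1.0e+00] F [-12.1   8.2  33. ] w25.5 g29.5 j [-0.14  0.53  0.77  1.85 -0.45  0.95 -1.26]
```

Emit:
{"name": "step_arm", "arguments": {
  "commands": [20,0,0,0.003,0,0,0,20,0,0,0.0045,0,0,0,50,0,0,0.0045,0,0,0,50,0,0,0.0045,0,0,0,50,0,0,0.0045,0,0,0,50,0,0,0.03,0,0,0,50,0,0,0.1,0,0,0,60,0,0,0.2,0,0,0.05,60,0,0.05,0.3,0,0,0.1,60,-0.05,0.1,0.4,0,0,0.167]
}}

```text
clock: 113.5
position: [0.4603, -0.249, 0.2515]
ee_rot: [1.0, -0.009, 0.001, 0.001]
ft_force: [0.3, 1.7, 1.3]
grip_width: 0.704
grasp_force: 0.0
```

Emit:
{"name": "step_arm", "arguments": {
  "commands": [60,-0.09,0.12,0.06,0,0,0,60,-0.09,0.12,0.06,0,0,0,60,-0.09,0.12,0.06,0,0,0,60,-0.09,0.12,0.06,0,0,0,60,-0.09,0.12,0.06,0,0,0,60,-0.09,0.12,0.06,0,0,0,60,-0.09,0.12,0.06,0,0,0,60,-0.09,0.12,0.06,0,0,0,60,-0.09,0.12,0.06,0,0,0,60,-0.09,0.12,0.06,0,0,0]
}}

```text
clock: 114.75
position: [0.4058, -0.1777, 0.2847]
ee_rot: [1.0, -0.012, 0.0, -0.0]
ft_force: [-0.2, -0.6, 0.3]
grip_width: 0.703
grasp_force: 0.0
```

```bash
python3 - <<'E'
from fit import *
st(); pe=w2c('wrist'); im=camera('wrist'); np.save('im9.npy',im); np.save('pe9.npy',pe[1])
for x,y,w in [(.4835,-.303,-30),(.3895,-.308,30)]:
    u=proj('wrist',[x,y,.02],pe)[0]; x0,y0=int(u[0]-36),max(0,int(u[1]-36)); box=(x0,y0,x0+72,y0+72)
    print(u,fit(im,pe,box,x,y,w))
print(proj('wrist',[[.47,.036,.077]],pe))
cv2.imwrite('pics/final.png',cv2.resize(im,None,fx=1.55,fy=1.55,interpolation=cv2.INTER_CUBIC)[:,:,::-1])
E
```

```text
t114.8 [ 0.4058 -0.1777  0.2847] yaw -1.38 ztool [ 2.e-04  0.e+00 -1.e+00] F [-0.2 -0.6  0.3] w60.0 g0.0 j [-0.49 -0.19  0.72  1.86  0.13  1.43 -1.4 ]
[351.38432731  87.23734034] (array([ 480.98273286, -301.14432158,  -28.94095402]), np.float64(0.1152199317850125), np.float64(0.11977549602765757))
[350.69401601 158.12198791] (array([ 384.49895994, -308.99045934,   30.06850892]), np.float64(0.049238414288155924), np.float64(0.05698721066096213))
[[ 69.94246288 108.56955115]]
```

View pics/final.png

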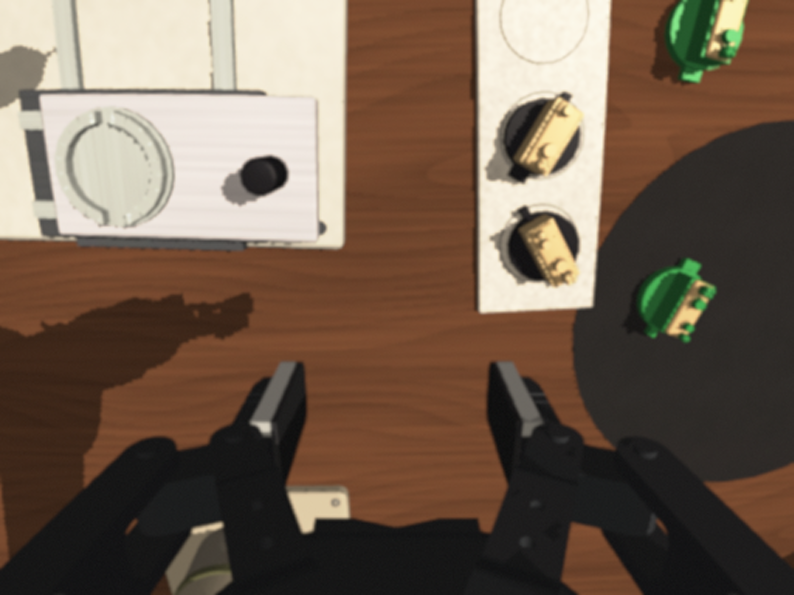

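The last picture shows both models upright on their rings, the chuck empty and the table drawn out.

```bash
python3 -c "
from workcell import *
print(hand_in())"
```

```text
the job is handed in; nothing more can be done
None
```

I surveyed both models on the tray (near, then middle; the far ring was empty), front stump then back, and put each back upright on its ring, the near one about 4 mm off centre; the table is at its front stop, the rod is up, and the job is handed in at about 115 s. I set the stumps under the rod from the table stops and confirmed by picture only for the near model's front stump; cap presses reached about 20 N, once 37 N.

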